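Tighten the captive cover screws of a bench instrument

TASK

Close up the beige instrument's sloping service cover: take the red-handled driver from its wooden stand and turn both sprung cross-slot screws in the black collars clockwise until they are fully home against their stops. Then hang the driver upright in its stand again. Keep the gripper and arm off the instrument, turn the screws with the driver only, and leave everything else on the bench where it is.

Things in the scene. Friction and masses are not known exactly. Their poses are not given: they have to be found in the camera images.
- load_unit: beige desk instrument, fixed: 170 mm deep, 240 mm wide, 40 mm high at its front (its -x side) and 138 mm at its back; its top is a flat cover that slopes 30 degrees down towards the front. Origin: centre of its underside. On the slope stand two black collars, one at its left (+y) and one at its right (-y), 156 mm apart
- rim_left (a point): centre of the rim of the left black collar (inside 36 mm, outside 47 mm, 14 mm high on the cover); z is the screw's axis, outwards, 30 degrees from vertical. Inside, face 4 mm below the rim, a brass head 33 mm across with a cross of two slots 9 mm wide, 5 mm deep, sprung: yields up to 4.5 mm inwards at 3 to 7.5 N. Where its slots point is not reported and varies (period 90 degrees)
- rim_right (a point): centre of the rim of the right black collar (inside 36 mm, outside 47 mm, 14 mm high on the cover); z is the screw's axis, outwards, 30 degrees from vertical. Inside, face 4 mm below the rim, a brass head 33 mm across with a cross of two slots 9 mm wide, 5 mm deep, sprung: yields up to 4.5 mm inwards at 3 to 7.5 N. Where its slots point is not reported and varies (period 90 degrees)
- screw_left (a joint): turn of the left screw (rad), 0 fully loose to 1.5 fully home against its stop; grows clockwise seen from outside. Only the turn since fully loose, not the direction of the slots; needs about 0.1 N m
- screw_right (a joint): turn of the right screw (rad), 0 fully loose to 1.5 fully home against its stop; grows clockwise seen from outside. Only the turn since fully loose, not the direction of the slots; needs about 0.1 N m
- driver: flat-blade driver, 143 mm long, 180 g. Origin: middle of the blade's end, z towards the handle. Blade 24 mm wide (x), 4 mm thick (y), 16 mm long; shaft 10 mm; cone to 26 mm diameter at z = 68 to 76; black flange 42 mm diameter, z = 76 to 82; red square handle 28 x 28 mm, flats square to x and y, z = 82 to 142. At the start it hangs upright in the stand, flange on the top plate, at any yaw
- stand: wooden tool stand, fixed, 90 x 90 mm, 100 mm high, with a 30 mm round hole through the middle of its 10 mm top plate; 78 mm free below the plate. Origin: centre of its underside. With the driver hung in it the driver's origin is 24 mm above this origin
- orange_box: orange plastic box 85 x 115 x 55 mm, loose bystander. Origin: centre of its underside as it stands or lies
- tape_roll: blue tape roll, 90 mm across, 24 mm high, loose bystander. Origin: centre of its underside as it stands or lies
- multimeter: yellow handheld meter 150 x 75 x 36 mm lying face up, loose bystander. Origin: centre of its underside as it stands or lies
- cleaner_bottle: white bottle with red cap, 60 mm across, 140 mm high, loose bystander. Origin: centre of its underside as it stands or lies
- mug: blue mug, 80 mm across, 95 mm high, loose bystander. Origin: centre of its underside as it stands or lies
- wrench: steel wrench 160 mm long lying flat, loose bystander. Origin: centre of its underside as it stands or lies
- flux_jar: amber jar, 56 mm across, 60 mm high, loose bystander. Origin: centre of its underside as it stands or lies
There are look-alikes about, which are no part of the job. Of the things like the driver, leave any that is green or purple; of the rest the larger one is meant.

How it is judged (in metres and radians):
On the way:
1. both screws are turned home (value of joint each of screw_left, screw_right above 1.42 rad), for 0.2 s.
At the end, for the whole second after the job is handed in: Both screws stand at 1.42 rad or more (stop at 1.5), and the driver hangs at rest in its stand: its origin within 12 mm of the stand's axis and 19 to 30 mm above the stand's underside, its shaft within 0.12 rad of vertical (all of step 1 and horizontal distance between driver and stand below 0.012 m and z of driver in the frame of stand between 0.019 and 0.03 m and angle between driver's own z axis and vertical below 0.12 rad and linear speed of driver below 0.02 m/s); the robot touches nothing.
It fails at once if a bystander is moved by more than 30 mm (distance of any of orange_box, tape_roll, multimeter, cleaner_bottle, mug, wrench, flux_jar from where it was at the start of the episode above 0.03 m).
It fails at once if the gripper or arm pushes on the instrument or its screws with more than 3 N (contact force between any of the fingers, the arm and load_unit above 3 N).
It also fails if it takes over 72 s, if anything falls off the work surface, if the arm or the gripper's body presses on something with over 40 N, if the wrist force passes 120 N, or if a joint passes its speed limit or range.

ROBOT

A 6-joint arm with a two-finger parallel gripper is mounted at the origin on the work surface. World frame = base frame: x ahead of the robot, y to its left, z up, the work surface at z = 0. Lengths are in mm, angles in degrees, forces in N, time in s.
With the tool pointing down it reaches from about 150 to 775 mm from the base axis. Payload 6.1 kg.
Tool frame: the origin (TCP) lies at the very end of the fingers, on their centre line; the grasp point (between the pads) lies 19 mm behind it (ctrl.grip_depth is the z of the grasp point in the tool frame, in mm); z points along the fingers, y is the line along which they close (so a half turn about z gives the same grasp; the last joint's range is limited). The gripper opens to 85 mm and grips with 20 to 120 N. Pads are 22 mm wide; open, the fingers measure 114 mm over their backs; the gripper's body (76 mm by 85 mm) begins 54 mm behind the grasp point. The pads swing forward as they close: fully open they stand 13 mm farther back than shut.
Start: joints at [70.474, 7.208, -2.269, 80.523, 0, 90], TCP at [175.469, 494.792, 231.295] pointing down, gripper open.
Joint ranges: [-155.77, 155.77], [-54.66, 111.73], [-72.52, 77.12], [-102.08, 115.82], [-83.92, 84.16], [-180, 180]. Speed limits (degrees/s): [136.94, 136.94, 172.46, 180, 180, 180].

INTERFACE

Orientations are given as a 3x3 rotation matrix whose columns are the frame's x, y, z axes.
In Python, from rig import readout, optics, ticket, ctrl gives the robot as it stands.
- The arm moves only by the tool arm_command, never from a script. Its argument "plan" is a list of rows, each an object with "hand": the finger opening in m, from 0 to 0.0854; "slide": the shift along the tool's x, y, z in m, a list of three; "twist": the turn about the tool's z in degrees. A call has exactly 8 rows; each row shifts and turns the commanded pose from where the row before left it, along the tool's axes as they then stand; what a row does not reach is not made up. A row lasts 1/8 s, in which the tool goes at most 62.5 mm and 10.7 degrees, less where a joint would pass 70% of its speed; a pose out of reach is approached as far as the arm can. A call is refused whole if a number of a shift passes 0.0625 or a number of a turn 10.7, either way. A call with a gripper value outside its range is refused whole. The fingers move at their own pace and stop on an object; "force" is the grip in N (left out, the last holds). Time passes only in rows, so rows that do not move let the fingers close, or fill a call up. It gives the time, the measured TCP pose, the force, the opening and the grip force at its end, in the units of the state.
- readout.get_state(): the state, without advancing time (a new reading comes with each control period).
- optics.snapshot(name): name is "scene" or "top" or "wrist"; returns the picture (400x640x3 uint8, red, green, blue); there is no depth.
- optics.calibration(name): a dict with "fx", "fy", "cx", "cy" (pixels), "R" (3x3) and "t" (3): a world point X has camera coordinates R X + t. Camera axes: x right, y down, z forward; pixel columns grow to the right and rows downward; lengths in mm; the calibration is good to about 2 mm. A picture is of the moment at which its call begins: read the wrist's pose just before it. calibration takes no time and is no camera call; for the wrist camera it gives the pose at the moment of the call.
- ticket.sign_off(): hands the job in; it is judged then, once.
The state is a dict: "clock": time; "q": joint angles; "dq": joint speeds; "tau": joint torques, N m; "position": TCP position; "ee_rot": TCP orientation; "wrist_force": force on the tool from outside, world axes, zero at the start; "wrist_torque": the same for the moment, N m; "opening": finger opening in mm; "grip_force": force on a finger pad.
Only numpy, scipy, OpenCV 4.12 (cv2) and the standard library are available. Lean on these libraries where they do the work, as an engineer would, in place of code of your own. Each camera call takes 0.05 s, during which the arm holds its last target. There are 200 camera calls.

## Working session

There is one attempt and no reset: what is moved stays moved. The work goes in short steps, Python scripts to look and compute and a tool call to move; the robot and the scene stay as the last step left them, time stands still between calls to the robot, and variables do not carry over. Pictures are saved under pics/ and viewed, at most 10 in all, crops included, and the job is handed in when it is done.

Besides the shell and the picture viewer there is one more tool, called after ">>>" as name(argument=value, ...), one argument or row to a line, values as JSON. arm_command: Moves the arm, as the interface text tells. Its arguments: {"type":"object","properties":{"plan":{"type":"array","items":{"type":"object","properties":{"hand":{"type":"number"},"slide":{"type":"array","items":{"type":"number"}},"twist":{"type":"number"}}}},"force":{"type":"number"}},"required":["plan"]}

```bash
mkdir -p pics; ls; python3 - <<'E'
from rig import readout, optics, ctrl
import cv2
s=readout.get_state(); print({k:s[k] for k in('clock','position','ee_rot','opening')}, ctrl.grip_depth)
for n in('scene','top'):
    im=optics.snapshot(n); cv2.imwrite(f'pics/{n}0.png',im[:,:,::-1])
    c=optics.calibration(n); print(n,c)
E
```

```text
pics
{'clock': 0.0, 'position': array([175.32802406, 494.42687287, 230.53093679]), 'ee_rot': array([[-9.42492715e-01,  3.34226247e-01, -5.46344919e-04],
       [ 3.34226693e-01,  9.42491531e-01, -1.49355838e-03],
       [ 1.57390486e-05, -1.59027094e-03, -9.99998735e-01]]), 'opening': 85.15857111256919} -18.700000000000003
scene {'fx': 387.9046402337769, 'fy': 387.9046402337769, 'cx': 310.2255157171809, 'cy': 196.02834576640154, 'R': array([[ 0.62048254,  0.78407632,  0.01502465],
       [ 0.6780899 , -0.52678844, -0.51253101],
       [-0.39394861,  0.3282046 , -0.85853726]]), 't': array([-308.9919317 , -308.41832772, 1266.80186166])}
top {'fx': 400.63144962964816, 'fy': 400.63144962964816, 'cx': 317.87757326878466, 'cy': 199.13907235004189, 'R': array([[ 0.0207201 , -0.99958799,  0.01986278],
       [-0.99731209, -0.02206132, -0.06987052],
       [ 0.07027993, -0.01836167, -0.9973583 ]]), 't': array([ -33.31891658,  557.01139535, 1054.51330547])}
```

View pics/scene0.png

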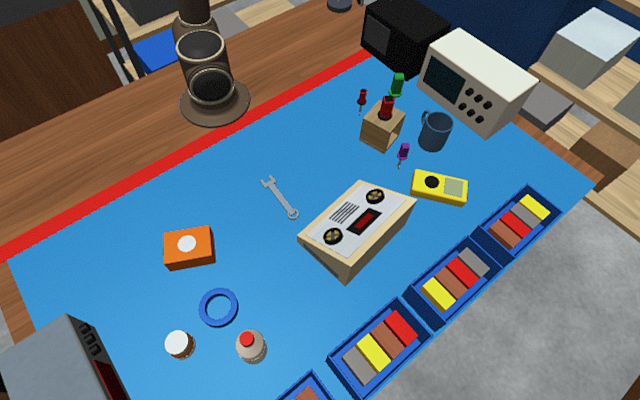

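View pics/top0.png

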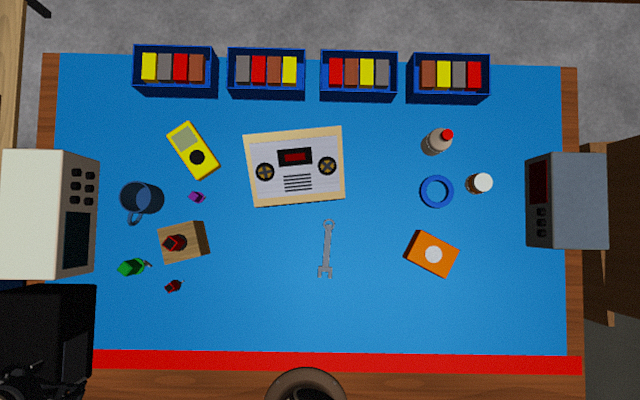

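The scene view shows the red driver in the wooden stand at about (387,107). A small red one is at (362,97), a green one at (397,85) and a purple one at (403,152). The instrument's collars are at (333,236) and (375,196).

In the top view the stand's driver is at (173,242), the small red at (174,286), green at (130,267) and purple at (197,196). The collars are at (265,172) and (326,166).

Candidates for the driver: stand red (173,242), small red (174,286), green (130,267), purple (197,196). I choose the larger red one, in the stand.

```bash
cat > h.py <<'E'
import numpy as np, cv2
from rig import readout, optics
def ray(c,p):
    d=c['R'].T@np.array([(p[0]-c['cx'])/c['fx'],(p[1]-c['cy'])/c['fy'],1.]); return -c['R'].T@c['t'], d/np.linalg.norm(d)
def plane(c,p,z):
    o,d=ray(c,p); return o+d*(z-o[2])/d[2]
def tri(rs):
    A=sum(np.eye(3)-np.outer(d,d) for o,d in rs); b=sum((np.eye(3)-np.outer(d,d))@o for o,d in rs)
    X=np.linalg.solve(A,b); return X,[float(np.linalg.norm(np.cross(X-o,d))) for o,d in rs]
def proj(c,X):
    k=c['R']@np.asarray(X,float)+c['t']; return np.array([c['fx']*k[0]/k[2]+c['cx'],c['fy']*k[1]/k[2]+c['cy']])
def blobs(im,lo,hi,box,amin=8):
    x0,y0,x1,y1=box; h=cv2.cvtColor(im[y0:y1,x0:x1],cv2.COLOR_RGB2HSV); m=cv2.inRange(h,np.array(lo),np.array(hi))
    n,l,s,c=cv2.connectedComponentsWithStats(m); return [(c[i]+[x0,y0],int(s[i,4]),s[i,:4]+[x0,y0,0,0]) for i in range(1,n) if s[i,4]>=amin]
E
python3 - <<'E'
from h import *
np.set_printoptions(precision=1,suppress=True)
ims={n:cv2.imread(f'pics/{n}0.png')[:,:,::-1].copy() for n in('scene','top')}
C={n:optics.calibration(n) for n in ims}
for nm,ps,pt in (('collL',(375,196),(265,172)),('collR',(333,236),(326,166)),('red',(387,107),(173,242)),('small',(362,97),(174,286)),('green',(397,85),(130,267)),('purple',(403,152),(197,196))):
    print(nm,tri([ray(C['scene'],ps),ray(C['top'],pt)]))
for n,b in (('top',(240,120,350,210)),('scene',(295,175,420,285))): print(n,'dark',blobs(ims[n],(0,0,0),(180,255,75),b,20))
a=cv2.resize(ims['top'][110:300,115:355],None,fx=3.3,fy=3.3,interpolation=cv2.INTER_CUBIC)
cv2.imwrite('pics/a.png',a[:600,:800,::-1])
b=cv2.resize(ims['scene'][60:260,290:430],None,fx=3,fy=3,interpolation=cv2.INTER_CUBIC)
cv2.imwrite('pics/b.png',b[:,:,::-1])
E
```

```text
collL (array([616.6, 112.8,  98.2]), [0.44936749379705193, 0.4493674937970398])
collR (array([635.3, -39.7,  94.1]), [1.339888489203023, 1.3398884892029912])
red (array([439.6, 318.4, 136.8]), [1.6173990390545043, 1.6173990390544262])
small (array([330.1, 331.4,  80.3]), [0.1361833143840022, 0.1361833143840782])
green (array([376.6, 428.6, 107.8]), [1.3403195136274073, 1.3403195136273134])
purple (array([553.9, 283.9,  77.6]), [1.242061140817836, 1.242061140817725])
top dark [(array([294.4, 156.2]), 428, array([277, 147,  35,  20])), (array([326.6, 165.2]), 192, array([318, 157,  18,  18])), (array([264.8, 171.2]), 190, array([256, 163,  18,  18])), (array([296.7, 175. ]), 27, array([284, 174,  26,   3]))]
scene dark [(array([374.7, 196.7]), 134, array([366, 189,  18,  15])), (array([381.6, 236.8]), 79, array([351, 204,  64,  65])), (array([363.2, 221.1]), 291, array([347, 208,  34,  27])), (array([332.7, 236.4]), 159, array([323, 228,  20,  17])), (array([321.1, 261.1]), 124, array([303, 244,  36,  34]))]
```

View pics/a.png

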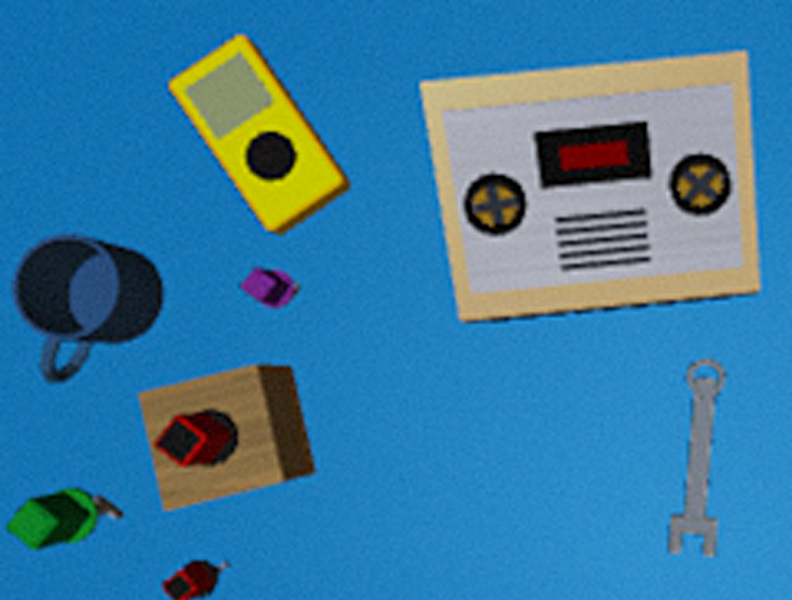

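The crop shows the red driver in its stand at crop (185,440), and the left and right cross slots at crop (495,204) and (700,184). The choice of the stand's red driver is confirmed. Next I move the wrist over the stand to measure more closely.

>>> arm_command(
  plan=[
    {"hand":0.0854,"slide":[-0.038,-0.0095,-0.008],"twist":0},
    {"hand":0.0854,"slide":[-0.038,-0.0095,-0.008],"twist":0},
    {"hand":0.0854,"slide":[-0.038,-0.0095,-0.008],"twist":0},
    {"hand":0.0854,"slide":[-0.038,-0.0095,-0.008],"twist":0},
    {"hand":0.0854,"slide":[-0.038,-0.0095,-0.008],"twist":0},
    {"hand":0.0854,"slide":[-0.038,-0.0095,0],"twist":0},
    {"hand":0.0854,"slide":[-0.038,-0.0095,0],"twist":0},
    {"hand":0.0854,"slide":[0,0,0],"twist":0},
  ],
)

```text
clock: 1.1
position: [405.4, 341.8, 270.6]
ee_rot: [[-0.941, 0.338, -0.001], [0.338, 0.941, -0.001], [0.0, -0.001, -1.0]]
wrist_force: [-0.3, -0.6, -0.7]
opening: 85.2
grip_force: 0.0
```

```bash
python3 - <<'E'
from h import *
np.set_printoptions(precision=2,suppress=True)
s=readout.get_state(); c=optics.calibration('wrist'); im=optics.snapshot('wrist'); cv2.imwrite('pics/w1.png',im[:,:,::-1])
import pickle; pickle.dump(c,open('w1.pkl','wb'))
print(s['clock'],s['position'],s['ee_rot'],c, 'cam',-c['R'].T@c['t'])
print(s['wrist_force'])
E
```

```text
1.1 [405.43 341.83 270.56] [[-0.94  0.34 -0.  ]
 [ 0.34  0.94 -0.  ]
 [ 0.   -0.   -1.  ]] {'fx': 314.0365801572453, 'fy': 314.0365801572453, 'cx': 323.02026889266824, 'cy': 198.6969582097289, 'R': array([[ 0.34,  0.94, -0.  ],
       [ 0.91, -0.32,  0.28],
       [ 0.26, -0.09, -0.96]]), 't': array([-458.13, -304.32,  343.27])} cam [340.06 365.52 413.62]
[-0.26 -0.59 -0.67]
```

View pics/w1.png

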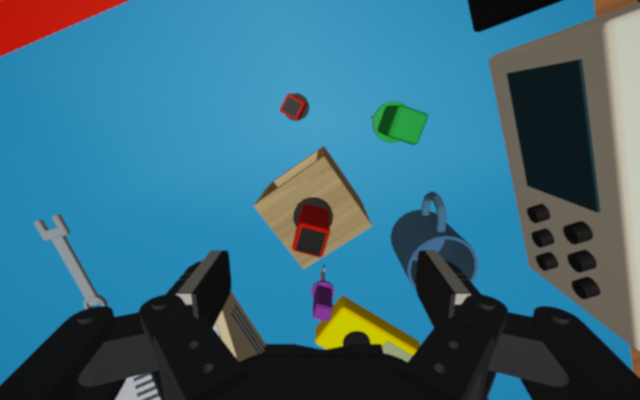

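The wrist picture shows the driver's handle top at (311,239), its flange at (313,214) and the stand top around it, corners near (323,150), (255,205), (305,268) and (370,225).

```bash
python3 - <<'E'
from h import *
import pickle
np.set_printoptions(precision=2,suppress=True)
c=pickle.load(open('w1.pkl','rb')); im=cv2.imread('pics/w1.png')[:,:,::-1].copy()
h=cv2.cvtColor(im,cv2.COLOR_RGB2HSV)
def rect(m,z,name):
    n,l,s,cc=cv2.connectedComponentsWithStats(m.astype(np.uint8)); i=1+np.argmax(s[1:,4])
    k=max(cv2.findContours((l==i).astype(np.uint8),cv2.RETR_EXTERNAL,cv2.CHAIN_APPROX_NONE)[0],key=len)[:,0]
    P=np.array([plane(c,p,z)[:2] for p in k],np.float32); r=cv2.minAreaRect(cv2.convexHull(P))
    print(name,s[i],cc[i],r)
    return k
box=np.zeros(h.shape[:2],bool); box[222:262,288:335]=1
rect(box&(h[:,:,2]<70),166,'dark top')
rect(box&(h[:,:,1]>150)&(h[:,:,2]>150)&((h[:,:,0]<10)|(h[:,:,0]>170)),166,'bright red')
print(h[215:262:3,312].tolist()); print(h[240,290:335:2].tolist())
box[:]=0; box[140:275,250:375]=1
k=rect(box&(h[:,:,0]>8)&(h[:,:,0]<30)&(h[:,:,2]>130),100,'standtop')
box[:]=0; box[195:235,290:336]=1
rect(box&(h[:,:,2]<60)&(h[:,:,1]<150),106,'flange')
for q in((294,105),(300,112)): print(plane(c,q,0))
E
```

```text
dark top [297 228  28  27 523] [310.33 241.21] ((439.25372314453125, 318.33978271484375), (19.97378921508789, 20.640361785888672), 54.39093017578125)
bright red [292 223  37  34 208] [309.43 234.96] ((437.9924621582031, 318.69195556640625), (26.985591888427734, 25.820449829101562), 54.10908126831055)
[[1, 233, 81], [1, 236, 81], [1, 230, 82], [0, 244, 96], [3, 245, 175], [1, 150, 75], [15, 13, 38], [20, 20, 38], [20, 20, 38], [20, 20, 38], [15, 14, 36], [20, 21, 37], [0, 14, 37], [3, 169, 101], [19, 101, 149], [20, 96, 160]]
[[20, 97, 161], [19, 102, 157], [5, 196, 155], [2, 236, 177], [1, 168, 94], [20, 20, 38], [12, 32, 40], [23, 27, 38], [10, 20, 39], [15, 27, 38], [23, 27, 38], [20, 20, 38], [30, 14, 37], [20, 20, 38], [10, 20, 39], [0, 14, 37], [6, 32, 40], [2, 203, 127], [5, 201, 156], [18, 106, 151], [20, 98, 154], [20, 97, 152], [20, 98, 151]]
standtop [ 254  151  117  117 5282] [311.76 204.91] ((434.1689147949219, 317.5778503417969), (98.0576171875, 89.39053344726562), 15.068461418151855)
flange [294 198  38  26 257] [312.34 206.9 ] ((431.47613525390625, 320.71734619140625), (38.58028030395508, 26.599002838134766), 72.17173767089844)
[323.91 331.93   0.  ]
[334.42 336.04   0.  ]
```

>>> arm_command(
  plan=[
    {"hand":0.0854,"slide":[-0.04,-0.0107,0],"twist":0},
    {"hand":0.0854,"slide":[0,0,0.0],"twist":8},
    {"hand":0.0854,"slide":[0,0,0],"twist":8},
    {"hand":0.0854,"slide":[0,0,0.04],"twist":0},
    {"hand":0.0854,"slide":[0,0,0.04],"twist":0},
    {"hand":0.0854,"slide":[0,0,0.04],"twist":0},
    {"hand":0.0854,"slide":[0,0,0.037],"twist":0},
    {"hand":0.0854,"slide":[0,0,0],"twist":0},
  ],
)

```text
clock: 2.15
position: [435.3, 319.1, 111.6]
ee_rot: [[-0.815, 0.58, -0.005], [0.58, 0.815, -0.003], [0.002, -0.006, -1.0]]
wrist_force: [-0.1, 0.1, 0.7]
opening: 85.2
grip_force: 0.0
```

>>> arm_command(
  plan=[
    {"hand":0.04,"slide":[0,0,0]},
    {"hand":0.02,"slide":[0,0,0]},
    {"hand":0.0,"slide":[0,0,0]},
    {"hand":0.0,"slide":[0,0,0]},
    {"hand":0.0,"slide":[0,0,0]},
    {"hand":0.0,"slide":[0,0,0]},
    {"hand":0.0,"slide":[0,0,0]},
    {"hand":0.0,"slide":[0,0,0]},
  ],
  force=110,
)

```text
invalid input
```

>>> arm_command(
  plan=[
    {"hand":0.0854,"slide":[-0.0035,0.0015,0],"twist":0},
    {"hand":0.02,"slide":[0,0,0],"twist":0},
    {"hand":0.0,"slide":[0,0,0],"twist":0},
    {"hand":0.0,"slide":[0,0,0],"twist":0},
    {"hand":0.0,"slide":[0,0,0],"twist":0},
    {"hand":0.0,"slide":[0,0,0],"twist":0},
    {"hand":0.0,"slide":[0,0,0],"twist":0},
    {"hand":0.0,"slide":[0,0,0],"twist":0},
  ],
  force=110,
)

```text
clock: 3.15
position: [441.8, 318.7, 115.1]
ee_rot: [[-0.814, 0.581, 0.001], [0.581, 0.814, -0.0], [-0.001, 0.0, -1.0]]
wrist_force: [-1.3, -2.4, 5.1]
opening: 27.1
grip_force: 108.8
```

```bash
python3 - <<'E'
from h import *
np.set_printoptions(precision=2,suppress=True)
s=readout.get_state(); print(s)
E
```

```text
{'clock': 3.15, 'q': array([ 35.81,  10.72, -12.77,  66.48,  -0.02,  71.36]), 'dq': array([ 0.  , -0.05,  0.11, -0.  ,  0.03,  0.01]), 'tau': array([  0.52, -43.74,  33.42,  -1.14,   0.26,   0.01]), 'position': array([441.85, 318.68, 115.1 ]), 'ee_rot': array([[-0.81,  0.58,  0.  ],
       [ 0.58,  0.81, -0.  ],
       [-0.  ,  0.  , -1.  ]]), 'wrist_force': array([-1.29, -2.38,  5.05]), 'wrist_torque': array([-0.51,  0.29,  0.05]), 'grip_force': 108.80838632583618, 'opening': 27.12603671615113}
```

>>> arm_command(
  plan=[
    {"hand":0.0,"slide":[0,0,-0.025],"twist":0},
    {"hand":0.0,"slide":[0,0,-0.035],"twist":0},
    {"hand":0.0,"slide":[0,0,-0.035],"twist":0},
    {"hand":0.0,"slide":[0,0,-0.035],"twist":0},
    {"hand":0.0,"slide":[-0.015,-0.009,0],"twist":0},
    {"hand":0.0,"slide":[-0.033,-0.02,0],"twist":0},
    {"hand":0.0,"slide":[-0.035,-0.022,0],"twist":0},
    {"hand":0.0,"slide":[-0.035,-0.022,0],"twist":0},
  ],
)

```text
clock: 4.15
position: [495.3, 189.0, 242.5]
ee_rot: [[-0.814, 0.581, -0.002], [0.581, 0.814, -0.001], [0.001, -0.002, -1.0]]
wrist_force: [0.7, -0.2, -2.6]
opening: 27.2
grip_force: 108.8
```

>>> arm_command(
  plan=[
    {"hand":0.0,"slide":[-0.035,-0.022,0],"twist":0},
    {"hand":0.0,"slide":[-0.035,-0.022,0],"twist":0},
    {"hand":0.0,"slide":[-0.035,-0.022,0],"twist":0},
    {"hand":0.0,"slide":[-0.03,-0.018,0],"twist":-8},
    {"hand":0.0,"slide":[0,0,0],"twist":-10},
    {"hand":0.0,"slide":[0,0,0],"twist":-10},
    {"hand":0.0,"slide":[0,0,0],"twist":-10},
    {"hand":0.0,"slide":[0,0,0],"twist":-5},
  ],
)

```text
clock: 5.15
position: [555.8, 43.2, 242.4]
ee_rot: [[-0.991, -0.133, -0.003], [-0.133, 0.991, -0.0], [0.003, -0.0, -1.0]]
wrist_force: [0.8, 0.0, -2.4]
opening: 26.9
grip_force: 108.6
```

```bash
python3 - <<'E'
from h import *
import pickle
np.set_printoptions(precision=3,suppress=True)
s=readout.get_state(); c=optics.calibration('wrist'); im=optics.snapshot('wrist'); cv2.imwrite('pics/w2.png',im[:,:,::-1])
pickle.dump((c,s),open('w2.pkl','wb'))
print(s['clock'],s['position'],s['ee_rot'],s['dq'],s['wrist_force'],s['opening'],s['q'])
E
```

```text
5.15 [555.779  43.207 242.355] [[-0.991 -0.133 -0.003]
 [-0.133  0.991 -0.   ]
 [ 0.003 -0.    -1.   ]] [  0.165  -0.067   0.024   0.034  -0.005 -38.393] [ 0.775  0.01  -2.44 ] 26.885373510031034 [ 4.451 10.942  3.53  82.749 -0.011 -3.183]
```

View pics/w2.png

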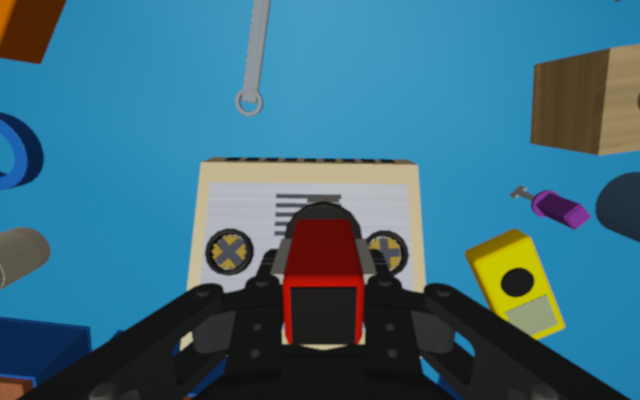

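The wrist view shows the right collar at (229,251) and the left at (386,252), with their crosses visible. The gripped handle is in the middle at (322,280).

```bash
cat >> h.py <<'E'
def ring(im,p,r=30,thr=90):
    """outer (dark) contour of collar and inner brass contour near p -> two fitted ellipses"""
    x0,y0=int(p[0]-r),int(p[1]-r); h=cv2.cvtColor(im[y0:y0+2*r,x0:x0+2*r],cv2.COLOR_RGB2HSV)
    out=[]
    br=((h[:,:,0]>10)&(h[:,:,0]<32)&(h[:,:,1]>70)&(h[:,:,2]>60)).astype(np.uint8)
    Y,X=np.mgrid[:2*r,:2*r]; near=((X-r)**2+(Y-r)**2<(0.62*r)**2)
    dk=((h[:,:,2]<thr)|((br>0)&near)).astype(np.uint8)
    n,l,s,c=cv2.connectedComponentsWithStats(dk); m=(l==l[r,r] if l[r,r] else l==1+np.argmax(s[1:,4])).astype(np.uint8)
    m=cv2.morphologyEx(cv2.morphologyEx(m,cv2.MORPH_CLOSE,np.ones((5,5))),cv2.MORPH_OPEN,np.ones((5,5)))
    k=max(cv2.findContours(m,cv2.RETR_EXTERNAL,cv2.CHAIN_APPROX_NONE)[0],key=len); e=cv2.fitEllipse(cv2.convexHull(k))
    kb=cv2.findNonZero(br*near.astype(np.uint8)); eb=cv2.fitEllipse(cv2.convexHull(kb))
    f=lambda e:(np.array(e[0])+[x0,y0],np.array(e[1]),e[2])
    return f(e),f(eb)
E
python3 - <<'E'
from h import *
import pickle
np.set_printoptions(precision=2,suppress=True)
c,s=pickle.load(open('w2.pkl','rb')); im=cv2.imread('pics/w2.png')[:,:,::-1].copy()
rr={}
for n,p in(('R',(229,251)),('L',(386,252))):
    e,b=ring(im,p); print(n,'outer',e,'brass',b); rr[n]=b[0]
C={n:optics.calibration(n) for n in('scene','top')}
c0={n:cv2.imread(f'pics/{n}0.png')[:,:,::-1].copy() for n in C}
for n,ps,pt in(('R',(333,236),(326.6,165.2)),('L',(375,196),(264.8,171.2))):
    es=ring(c0['scene'],ps,14,75); et=ring(c0['top'],pt,13,75); print(n,'scene',es,'top',et)
    print('tri brass', tri([ray(c,rr[n]),ray(C['scene'],es[1][0]),ray(C['top'],et[1][0])]), tri([ray(C['scene'],es[0][0]),ray(C['top'],et[0][0])]))
im=optics.snapshot('scene'); cv2.imwrite('pics/s2.png',im[:,:,::-1])
s=readout.get_state(); tip=s['position']+[0,0,-91]; p=proj(C['scene'],tip); print('tip px',p,s['position'],s['ee_rot'])
x,y=p.astype(int); cv2.imwrite('pics/s2c.png',cv2.resize(im[y-60:y+40,x-50:x+50],None,fx=6,fy=6,interpolation=cv2.INTER_CUBIC)[:,:,::-1])
E
```

```text
R outer (array([228.96, 251.58]), array([45.38, 47.68]), 67.93125915527344) brass (array([228.68, 251.48]), array([34.36, 36.02]), 50.6478385925293)
L outer (array([374.37, 252.33]), array([56.12, 73.03]), 127.21810150146484) brass (array([385.31, 252.04]), array([31.72, 35.52]), 138.1752471923828)
R scene ((array([332.52, 235.91]), array([16.12, 18.83]), 59.83525848388672), (array([332.01, 235.  ]), array([ 9.53, 14.59]), 67.98368072509766)) top ((array([326.71, 165.31]), array([17.88, 18.04]), 19.210594177246094), (array([326.66, 165.72]), array([12.32, 13.51]), 99.98873138427734))
tri brass (array([634.51, -41.29, 100.08]), [0.5076813902425493, 2.3235650054955364, 1.9384123562923916]) (array([636.15, -41.64,  98.59]), [1.7999186850677058, 1.7999186850675728])
L scene ((array([374.5 , 196.01]), array([13.99, 18.64]), 70.44689178466797), (array([374.79, 194.06]), array([ 9.49, 15.25]), 52.20412826538086)) top ((array([264.68, 171.39]), array([17.85, 18.31]), 117.82960510253906), (array([264.59, 171.93]), array([12.33, 13.61]), 107.0224609375))
tri brass (array([614.39, 113.23, 102.94]), [1.3432506133051452, 0.9007617126024814, 2.0413337015735733]) (array([617.02, 112.46,  99.21]), [1.8762776761827988, 1.8762776761827051])
tip px [340.27 182.69] [555.82  43.38 242.57] [[-0.99 -0.13 -0.  ]
 [-0.13  0.99 -0.  ]
 [ 0.    0.   -1.  ]]
```

View pics/s2c.png

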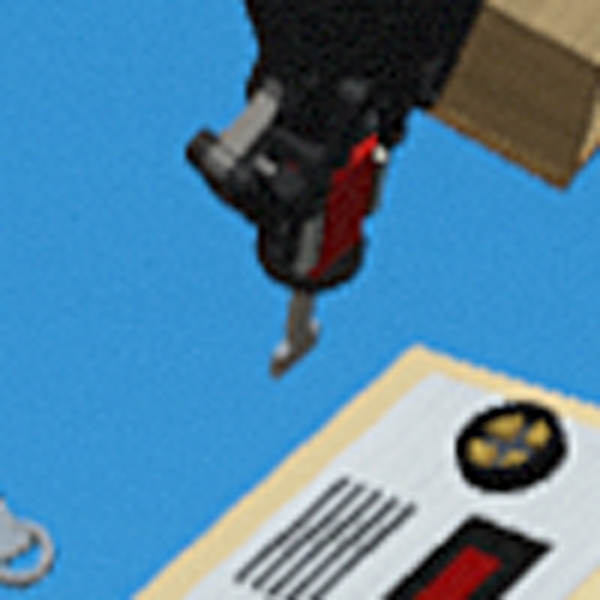

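The crop shows the blade's wide side running from (275,370) to (318,330), which is along world y. So the blade lies along the tool's y. Next I take a closer wrist view between the collars.

>>> arm_command(
  plan=[
    {"hand":0.0,"slide":[-0.014,-0.005,0.012],"twist":0},
    {"hand":0.0,"slide":[-0.014,-0.004,0.012],"twist":0},
    {"hand":0.0,"slide":[-0.014,-0.004,0.012],"twist":0},
    {"hand":0.0,"slide":[0,0,0],"twist":0},
    {"hand":0.0,"slide":[0,0,0],"twist":0},
    {"hand":0.0,"slide":[0,0,0],"twist":0},
    {"hand":0.0,"slide":[0,0,0],"twist":0},
    {"hand":0.0,"slide":[0,0,0],"twist":0},
  ],
)

```text
clock: 6.25
position: [599.7, 36.8, 208.8]
ee_rot: [[-0.991, -0.13, 0.001], [-0.13, 0.991, 0.0], [-0.001, -0.0, -1.0]]
wrist_force: [-0.6, 0.8, -1.9]
opening: 26.5
grip_force: 108.6
```

```bash
python3 - <<'E'
from h import *
import pickle
np.set_printoptions(precision=2,suppress=True)
s=readout.get_state(); c=optics.calibration('wrist'); im=optics.snapshot('wrist'); cv2.imwrite('pics/w3.png',im[:,:,::-1])
pickle.dump((c,s),open('w3.pkl','wb'))
print(s['clock'],s['position'],s['ee_rot'],s['wrist_force'],s['wrist_torque'])
c2,s2=pickle.load(open('w2.pkl','rb')); im2=cv2.imread('pics/w2.png')[:,:,::-1].copy()
W={}
for n,p2,g in(('R',(228.7,251.5),(634.5,-41.3,100)),('L',(385.3,252),(614.4,113.2,102))):
    p=proj(c,g); e,b=ring(im,p,38); print(n,p,'outer',e,'brass',b)
    print(tri([ray(c2,p2),ray(c,b[0])]), [plane(k,q,101) for k,q in((c2,p2),(c,b[0]))])
# handle top
h=cv2.cvtColor(im,cv2.COLOR_RGB2HSV); m=((h[:,:,2]<60)&(h[:,:,1]<90)).astype(np.uint8); red=(((h[:,:,0]<8)|(h[:,:,0]>172))&(h[:,:,1]>150)&(h[:,:,2]>60)).astype(np.uint8)
ys,xs=np.nonzero(red[:,250:400]); xs+=250; print('red bbox',xs.min(),xs.max(),ys.min(),ys.max())
for v in range(270,350,8): r=np.nonzero(red[v,250:400])[0]+250; print(v,r.min() if len(r) else None,r.max() if len(r) else None,len(r),end=' | ')
cv2.imwrite('pics/w3b.png',cv2.resize(im[150:350,120:520],None,fx=2,fy=2,interpolation=cv2.INTER_CUBIC)[:,:,::-1])
E
```

```text
6.25 [599.73  36.77 208.77] [[-0.99 -0.13  0.  ]
 [-0.13  0.99  0.  ]
 [-0.   -0.   -1.  ]] [-0.62  0.83 -1.86] [ 0.03  0.01 -0.  ]
R [227.1  222.46] outer (array([227.93, 223.2 ]), array([52.96, 55.49]), 78.97345733642578) brass (array([227.6 , 222.81]), array([39.32, 41.51]), 56.517364501953125)
(array([635.34, -41.19,  98.58]), [0.04896463485048942, 0.04896463485054107]) [array([634.08, -40.51, 101.  ]), array([634.35, -40.59, 101.  ])]
L [410.29 223.73] outer (array([408.36, 224.79]), array([52.64, 55.14]), 104.89523315429688) brass (array([408.54, 224.45]), array([39.18, 42.1 ]), 138.89723205566406)
(array([621.2 , 117.84,  84.39]), [0.007136721061703567, 0.007136721061812753]) [array([613.81, 113.2 , 101.  ]), array([615.57, 112.21, 101.  ])]
red bbox 282 364 219 344
270 285 361 77 | 278 284 362 79 | 286 282 364 83 | 294 282 364 18 | 302 283 363 18 | 310 283 363 18 | 318 283 363 18 | 326 285 361 15 | 334 285 361 16 | 342 288 358 10 |
```

View pics/w3b.png

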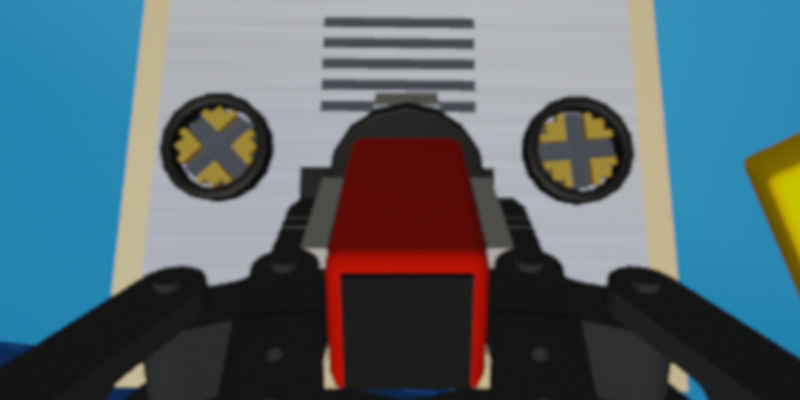

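The crop shows the right collar at crop (216,147), its cross near 45°. The left collar is at crop (578,148), its cross turned about 9°. The handle is centred between the pads.

```bash
cat >> h.py <<'E'
Y=np.radians(7.0); U=np.array([-np.sin(Y),np.cos(Y),0]); Aax=np.array([-.5*np.cos(Y),-.5*np.sin(Y),np.sqrt(.75)]); E2=np.cross(Aax,U)
def slot(im,c,X0,rmin=5,rmax=12.5):
    """slot angle (deg, ccw from instrument +y seen from outside, mod 90) and brass centroid in the face plane"""
    x0,y0=(proj(c,X0)-30).astype(int); h=cv2.cvtColor(im[y0:y0+60,x0:x0+60],cv2.COLOR_RGB2HSV)
    br=((h[:,:,0]>12)&(h[:,:,0]<32)&(h[:,:,1]>100)&(h[:,:,2]>70)); v,u=np.nonzero(br); P=[]
    for a,b in zip(u+x0,v+y0):
        o,d=ray(c,(a,b)); q=o+d*((X0-o)@Aax)/(d@Aax)-X0; P.append((q@U,q@E2))
    P=np.array(P); r=np.hypot(*P.T); cen=(P[r<20].max(0)+P[r<20].min(0))/2; P=P[(r>rmin)&(r<rmax)]; z=np.exp(4j*np.arctan2(P[:,1],P[:,0])).sum()
    return (np.degrees(np.angle(z))/4+45)%90, abs(z)/len(P), cen
E
python3 - <<'E'
from h import *
import pickle
np.set_printoptions(precision=2,suppress=True)
c,s=pickle.load(open('w3.pkl','rb')); im=cv2.imread('pics/w3.png')[:,:,::-1].copy()
for n,p in(('R',(227.6,222.8)),('L',(408.5,224.45))):
    X=plane(c,p,97.7); print(n,X,slot(im,c,X))
h=cv2.cvtColor(im,cv2.COLOR_RGB2HSV); print([(v,*h[v,323].tolist()) for v in list(range(268,292,2))+list(range(330,350,2))])
for p in((323,276),(323,343.5),(283,310),(363,310)):
    X=plane(c,p,s['position'][2]+50.9); print(p,s['ee_rot'].T@(X-s['position']))
E
```

```text
R [635.71 -41.48  97.7 ] (np.float64(44.48077559477615), np.float64(0.6301738196585626), array([-0.15,  0.1 ]))
L [616.69 113.29  97.7 ] (np.float64(4.392766805222898), np.float64(0.6487473546265631), array([-0.05,  0.19]))
[(268, 1, 241, 91), (270, 1, 241, 91), (272, 2, 244, 91), (274, 2, 241, 106), (276, 2, 244, 135), (278, 2, 245, 159), (280, 2, 251, 172), (282, 2, 251, 179), (284, 2, 245, 185), (286, 2, 233, 128), (288, 0, 43, 24), (290, 15, 17, 30), (330, 30, 9, 28), (332, 20, 26, 29), (334, 165, 18, 29), (336, 20, 27, 28), (338, 30, 19, 27), (340, 30, 18, 28), (342, 15, 18, 28), (344, 109, 154, 68), (346, 108, 214, 88), (348, 107, 216, 72)]
(323, 276) [ 16.64  -0.26 -50.91]
(323, 343.5) [-10.01  -0.22 -50.89]
(283, 310) [  3.66 -13.84 -50.9 ]
(363, 310) [  3.7   13.37 -50.9 ]
```

>>> arm_command(
  plan=[
    {"hand":0.0,"slide":[0,0,-0.012],"twist":0},
    {"hand":0.0,"slide":[-0.0075,0.0184,0],"twist":-3.5},
    {"hand":0.0,"slide":[-0.0075,0.0184,0],"twist":0},
    {"hand":0.0,"slide":[-0.0075,0.0184,0],"twist":0},
    {"hand":0.0,"slide":[-0.0075,0.0184,0],"twist":0},
    {"hand":0.0,"slide":[0,0,0],"twist":0},
    {"hand":0.0,"slide":[0,0,0],"twist":0},
    {"hand":0.0,"slide":[0,0,0],"twist":0},
  ],
)

```text
clock: 7.3
position: [616.3, 114.0, 220.3]
ee_rot: [[-0.982, -0.19, -0.0], [-0.19, 0.982, -0.0], [0.0, -0.0, -1.0]]
wrist_force: [-0.3, -0.2, -2.6]
opening: 26.7
grip_force: 108.7
```

```bash
python3 - <<'E'
from h import *
np.set_printoptions(precision=2,suppress=True)
s=readout.get_state(); C=optics.calibration('scene'); im=optics.snapshot('scene'); R=s['ee_rot']
print(s['position'],np.degrees(np.arctan2(R[1,1],R[0,1])),s['wrist_force'],s['q'])
tip=s['position']+R@[2.3,-.2,91.1]; print('tip',tip,proj(C,tip),'goal from',[617.4,113.4])
print('face',proj(C,[616.7,113.3,97.7]))
x,y=proj(C,tip).astype(int); cv2.imwrite('pics/s3.png',im[:,:,::-1]); cv2.imwrite('pics/s3c.png',cv2.resize(im[y-30:y+30,x-30:x+30],None,fx=9,fy=9,interpolation=cv2.INTER_CUBIC)[:,:,::-1]); print('crop origin',x-30,y-30)
E
```

```text
[616.33 113.99 220.34] 100.93972681674452 [-0.32 -0.19 -2.58] [10.48 18.53 10.6  82.08 -0.01 -0.46]
tip [614.1  113.34 129.24] [376.64 188.71] goal from [617.4, 113.4]
face [375.31 196.03]
crop origin 346 158
```

View pics/s3c.png

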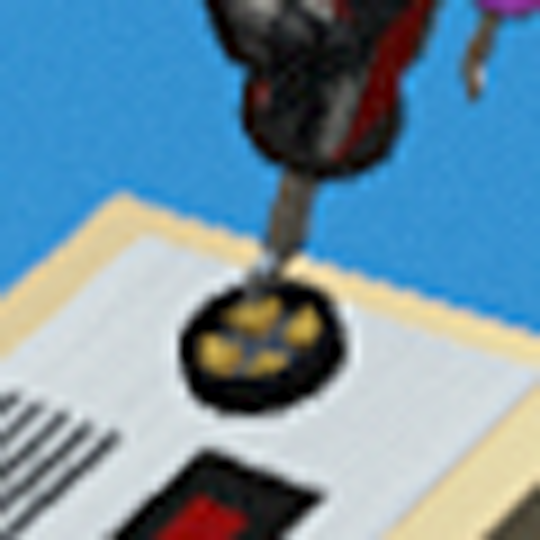

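The crop shows the blade end at about (272,280), just above the left collar at (262,338). This agrees with the prediction to within a pixel or so.

>>> arm_command(
  plan=[
    {"hand":0.0,"slide":[-0.002,0,0.008],"twist":0},
    {"hand":0.0,"slide":[0,0,0.008],"twist":0},
    {"hand":0.0,"slide":[0,0,0],"twist":0},
    {"hand":0.0,"slide":[0,0,0],"twist":0},
    {"hand":0.0,"slide":[0,0,0],"twist":0},
    {"hand":0.0,"slide":[0,0,0],"twist":0},
    {"hand":0.0,"slide":[0,0,0],"twist":0},
    {"hand":0.0,"slide":[0,0,0],"twist":0},
  ],
)

```text
clock: 8.35
position: [618.4, 114.8, 204.4]
ee_rot: [[-0.982, -0.19, 0.0], [-0.19, 0.982, 0.0], [-0.0, -0.0, -1.0]]
wrist_force: [-0.2, -0.4, -2.5]
opening: 26.7
grip_force: 108.7
```

>>> arm_command(
  plan=[
    {"hand":0.0,"slide":[-0.001,-0.001,0.005],"twist":0},
    {"hand":0.0,"slide":[0,0,0.005],"twist":0},
    {"hand":0.0,"slide":[0,0,0.004],"twist":0},
    {"hand":0.0,"slide":[0,0,0.0035],"twist":0},
    {"hand":0.0,"slide":[0,0,0],"twist":0},
    {"hand":0.0,"slide":[0,0,0],"twist":0},
    {"hand":0.0,"slide":[0,0,0],"twist":0},
    {"hand":0.0,"slide":[0,0,0],"twist":0},
  ],
)

```text
clock: 9.35
position: [619.6, 114.0, 187.0]
ee_rot: [[-0.982, -0.19, 0.0], [-0.19, 0.982, 0.0], [-0.0, -0.0, -1.0]]
wrist_force: [0.4, -0.4, -2.9]
opening: 26.7
grip_force: 108.7
```

>>> arm_command(
  plan=[
    {"hand":0.0,"slide":[0,0,0.001],"twist":0},
    {"hand":0.0,"slide":[0,0,0.001],"twist":0},
    {"hand":0.0,"slide":[0,0,0.001],"twist":0},
    {"hand":0.0,"slide":[0,0,0.001],"twist":0},
    {"hand":0.0,"slide":[0,0,0],"twist":0},
    {"hand":0.0,"slide":[0,0,0],"twist":0},
    {"hand":0.0,"slide":[0,0,0],"twist":0},
    {"hand":0.0,"slide":[0,0,0],"twist":0},
  ],
)

```text
clock: 10.35
position: [619.7, 114.0, 182.9]
ee_rot: [[-0.982, -0.19, 0.0], [-0.19, 0.982, 0.0], [-0.0, -0.0, -1.0]]
wrist_force: [-0.3, -0.5, 2.1]
opening: 26.8
grip_force: 108.8
```

>>> arm_command(
  plan=[
    {"hand":0.0,"slide":[0,0,0],"twist":7},
    {"hand":0.0,"slide":[0,0,-0.0002],"twist":7},
    {"hand":0.0,"slide":[0,0,-0.0005],"twist":7},
    {"hand":0.0,"slide":[0,0,-0.0006],"twist":7},
    {"hand":0.0,"slide":[0,0,-0.0006],"twist":7},
    {"hand":0.0,"slide":[0,0,-0.0006],"twist":7},
    {"hand":0.0,"slide":[0,0,-0.0005],"twist":7},
    {"hand":0.0,"slide":[0,0,0],"twist":0},
  ],
)

```text
clock: 11.35
position: [616.8, 114.5, 184.1]
ee_rot: [[-0.788, 0.616, -0.007], [0.616, 0.788, 0.001], [0.006, -0.003, -1.0]]
wrist_force: [-5.7, 1.4, 0.4]
opening: 26.8
grip_force: 108.8
```

```bash
python3 - <<'E'
from h import *
np.set_printoptions(precision=2,suppress=True)
s=readout.get_state(); R=s['ee_rot']
print(s['position'],np.degrees(np.arctan2(R[1,1],R[0,1]))-97,R[:,2],s['wrist_force'],s['wrist_torque'],s['opening'])
E
```

```text
[616.81 114.51 184.14] -45.04375526129266 [-0.01  0.   -1.  ] [-5.72  1.37  0.36] [0.46 1.76 0.05] 26.772310132308046
```

>>> arm_command(
  plan=[
    {"hand":0.0,"slide":[0,0,-0.012],"twist":0},
    {"hand":0.0,"slide":[0,0,-0.013],"twist":0},
    {"hand":0.0,"slide":[0,0,0],"twist":-10.5},
    {"hand":0.0,"slide":[0,0,0],"twist":-10.5},
    {"hand":0.0,"slide":[0,0,0],"twist":-10.5},
    {"hand":0.0,"slide":[0,0,0],"twist":-10.5},
    {"hand":0.0,"slide":[0,0,0],"twist":-10.5},
    {"hand":0.0,"slide":[0,0,0],"twist":-10.5},
  ],
)

```text
clock: 12.35
position: [620.1, 114.0, 211.4]
ee_rot: [[-0.904, -0.428, 0.001], [-0.428, 0.904, 0.0], [-0.001, -0.0, -1.0]]
wrist_force: [0.6, -0.6, -2.0]
opening: 26.7
grip_force: 109.1
```

```bash
python3 - <<'E'
from h import *
np.set_printoptions(precision=2,suppress=True)
s=readout.get_state(); R=s['ee_rot']; C=optics.calibration('scene'); im=optics.snapshot('scene'); cv2.imwrite('pics/s4.png',im[:,:,::-1])
print(s['position'],np.degrees(np.arctan2(R[1,1],R[0,1]))-97,s['wrist_force'],s['wrist_torque'])
s0=cv2.imread('pics/scene0.png')[:,:,::-1].copy()
for n,X in(('L',[617,113.3,97.7]),('R',[635.7,-41.5,97.7])): print(n,[slot(k,C,np.array(X),4,13) for k in(s0,im)])
x,y=proj(C,[617,113.3,97.7]).astype(int); a=im[y-30:y+20,x-25:x+25]; b=s0[y-30:y+20,x-25:x+25]
cv2.imwrite('pics/s4c.png',cv2.resize(np.hstack([b,a]),None,fx=8,fy=8,interpolation=cv2.INTER_CUBIC)[:,:,::-1])
E
```

```text
[620.08 113.99 211.4 ] 18.31102301937665 [ 0.57 -0.63 -1.95] [-0.05  0.01 -0.05]
L [(np.float64(5.854635072853945), np.float64(0.37200200432985836), array([1.46, 5.16])), (np.float64(76.66710885039139), np.float64(0.2734426670168558), array([0.39, 3.9 ]))]
R [(np.float64(44.210165065791834), np.float64(0.30774999131200736), array([0.73, 3.89])), (np.float64(43.173567217750644), np.float64(0.32578534158720557), array([0.73, 3.89]))]
```

View pics/s4c.png

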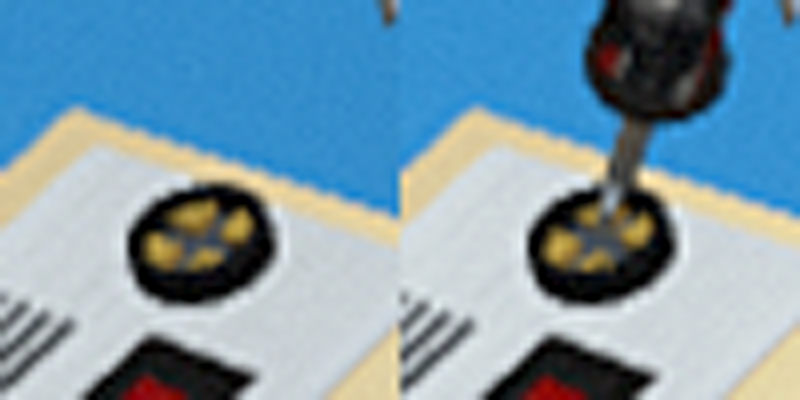

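The crops compare the left head before (left half) and after (right half). The quadrants have turned clockwise by about 20°, so the arm yields sideways near 45°. I re-engage with a sideways lead.

>>> arm_command(
  plan=[
    {"hand":0.0,"slide":[0,-0.0003,0.006],"twist":10},
    {"hand":0.0,"slide":[0,-0.0003,0.005],"twist":10},
    {"hand":0.0,"slide":[0.0005,-0.0003,0.005],"twist":10},
    {"hand":0.0,"slide":[0,0,0.004],"twist":0},
    {"hand":0.0,"slide":[0,0,0.004],"twist":0},
    {"hand":0.0,"slide":[0,0,0.002],"twist":0},
    {"hand":0.0,"slide":[0,0,0.002],"twist":0},
    {"hand":0.0,"slide":[0,0,0],"twist":0},
  ],
)

```text
clock: 13.4
position: [619.5, 113.2, 183.4]
ee_rot: [[-0.996, 0.087, 0.001], [0.087, 0.996, 0.0], [-0.001, 0.0, -1.0]]
wrist_force: [-0.2, -1.1, 1.7]
opening: 27.2
grip_force: 109.4
```

>>> arm_command(
  plan=[
    {"hand":0.0,"slide":[-0.0003,-0.0003,-0.0002],"twist":7},
    {"hand":0.0,"slide":[-0.0006,-0.0003,-0.0006],"twist":7},
    {"hand":0.0,"slide":[-0.0008,-0.0003,-0.0006],"twist":7},
    {"hand":0.0,"slide":[-0.001,-0.0003,-0.0006],"twist":7},
    {"hand":0.0,"slide":[-0.001,-0.0003,-0.0005],"twist":7},
    {"hand":0.0,"slide":[-0.001,-0.0003,-0.0005],"twist":7},
    {"hand":0.0,"slide":[0,0,0],"twist":0},
    {"hand":0.0,"slide":[0,0,0],"twist":0},
  ],
)

```text
clock: 14.4
position: [618.8, 111.6, 184.1]
ee_rot: [[-0.683, 0.73, -0.009], [0.73, 0.683, 0.005], [0.01, -0.004, -1.0]]
wrist_force: [-11.0, 6.3, -0.4]
opening: 27.1
grip_force: 109.2
```

```bash
cat > st.py <<'E'
from h import *
np.set_printoptions(precision=2,suppress=True)
s=readout.get_state(); R=s['ee_rot']
print(s['clock'],s['position'],'phi',np.degrees(np.arctan2(R[1,1],R[0,1]))-97,'drv',s['position']+R@[2.3,-.2,91.1],'zax',R[:,2],s['wrist_force'],'T',s['wrist_torque'],'Ftool',R.T@s['wrist_force'])
E
python3 st.py
```

```text
14.4 [618.81 111.59 184.14] phi -53.90756338801863 drv [616.27 113.54  93.07] zax [-0.01  0.   -1.  ] [-10.99   6.35  -0.44] T [1.78 2.82 0.09] Ftool [12.14 -3.69  0.57]
```

>>> arm_command(
  plan=[
    {"hand":0.0,"slide":[0,0,-0.015],"twist":0},
    {"hand":0.0,"slide":[0,0,-0.02],"twist":0},
    {"hand":0.0,"slide":[0,0.0004,-0.01],"twist":-10.5},
    {"hand":0.0,"slide":[0,0.0004,0],"twist":-10.5},
    {"hand":0.0,"slide":[0,0.0004,0],"twist":-10.5},
    {"hand":0.0,"slide":[0,0.0004,0],"twist":-10.5},
    {"hand":0.0,"slide":[0,0.0004,0],"twist":-10.5},
    {"hand":0.0,"slide":[0,0.0004,0],"twist":-10.5},
  ],
)

```text
clock: 15.4
position: [623.5, 111.6, 230.5]
ee_rot: [[-0.96, -0.281, -0.001], [-0.281, 0.96, -0.0], [0.001, -0.0, -1.0]]
wrist_force: [1.2, 0.3, -1.5]
opening: 26.6
grip_force: 109.8
```

```bash
python3 st.py; python3 - <<'E'
from h import *
np.set_printoptions(precision=2,suppress=True)
C=optics.calibration('scene'); im=optics.snapshot('scene'); cv2.imwrite('pics/s5.png',im[:,:,::-1])
print('L',slot(im,C,np.array([617,113.3,97.7]),4,13))
x,y=proj(C,[617,113.3,97.7]).astype(int); a=im[y-25:y+20,x-25:x+25]
cv2.imwrite('pics/s5c.png',cv2.resize(a,None,fx=10,fy=10,interpolation=cv2.INTER_CUBIC)[:,:,::-1])
E
```

```text
15.4 [623.49 111.56 230.46] phi 9.329364060442785 drv [621.28 110.7  139.36] zax [-0. -0. -1.] [ 1.25  0.31 -1.48] T [-0.04 -0.01 -0.01] Ftool [-1.29 -0.05  1.48]
L (np.float64(66.2195057926925), np.float64(0.18278583469389423), array([1.95, 3.99]))
```

View pics/s5c.png

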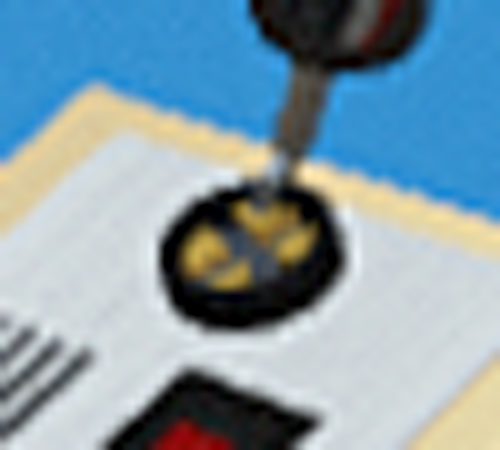

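The crop shows the left cross with one slot running from crop (225,230) to (270,280), so the screw has turned further. From here on I measure numerically only, with the wrist camera from the side.

>>> arm_command(
  plan=[
    {"hand":0.0,"slide":[0.0145,-0.0217,0],"twist":0},
    {"hand":0.0,"slide":[0.0145,-0.0217,0.005],"twist":3},
    {"hand":0.0,"slide":[0.0145,-0.0217,0.01],"twist":6},
    {"hand":0.0,"slide":[0,0,0],"twist":0},
    {"hand":0.0,"slide":[0,0,0],"twist":0},
    {"hand":0.0,"slide":[0,0,0],"twist":0},
    {"hand":0.0,"slide":[0,0,0],"twist":0},
    {"hand":0.0,"slide":[0,0,0],"twist":0},
  ],
)

```text
clock: 16.45
position: [598.5, 37.9, 215.8]
ee_rot: [[-0.993, -0.122, 0.0], [-0.122, 0.993, 0.0], [-0.0, -0.0, -1.0]]
wrist_force: [-0.1, -0.6, -2.6]
opening: 27.0
grip_force: 109.8
```

```bash
cat > look.py <<'E'
from h import *
import sys,pickle
np.set_printoptions(precision=2,suppress=True)
s=readout.get_state(); c=optics.calibration('wrist'); im=optics.snapshot('wrist'); cv2.imwrite(f'pics/{sys.argv[1]}.png',im[:,:,::-1]); pickle.dump((c,s),open(sys.argv[1]+'.pkl','wb'))
C=optics.calibration('scene'); sc=optics.snapshot('scene')
for n,X in(('L',[616.7,113.3,97.7]),('R',[635.7,-41.5,97.7])): X=np.array(X); print(n,'wrist',slot(im,c,X),'scene',slot(sc,C,X,4,13))
ys=range(285,345,4)
h=cv2.cvtColor(im,cv2.COLOR_RGB2HSV); red=((h[:,:,0]<8)|(h[:,:,0]>172))&(h[:,:,1]>150)&(h[:,:,2]>120); v,u=np.nonzero(red[200:360,250:400]); print('bright red bbox',u.min()+250,u.max()+250,v.min()+200,v.max()+200)
E
python3 look.py w4; python3 st.py
```

```text
L wrist (np.float64(69.0329728779542), np.float64(0.6383844902522493), array([0.24, 0.01])) scene (np.float64(64.22562278643016), np.float64(0.18367163132976652), array([1.79, 3.58]))
R wrist (np.float64(45.44952611460132), np.float64(0.6308199928102595), array([ 0.05, -0.23])) scene (np.float64(45.96972420133124), np.float64(0.3255214707433997), array([0.73, 3.89]))
bright red bbox 283 363 275 343
16.55 [598.44  37.73 215.77] phi -0.0018840278011680311 drv [596.18  37.25 124.67] zax [-0. -0. -1.] [-0.34 -0.55 -2.78] T [-0.05  0.06  0.02] Ftool [ 0.4  -0.5   2.78]
```

>>> arm_command(
  plan=[
    {"hand":0.0,"slide":[-0.0077,0.018,0],"twist":0},
    {"hand":0.0,"slide":[-0.0077,0.018,0],"twist":0},
    {"hand":0.0,"slide":[-0.0077,0.018,0],"twist":0},
    {"hand":0.0,"slide":[-0.0077,0.018,0],"twist":0},
    {"hand":0.0,"slide":[0,0,0.005],"twist":9.2},
    {"hand":0.0,"slide":[0,0,0.006],"twist":9.2},
    {"hand":0.0,"slide":[0,0,0],"twist":0},
    {"hand":0.0,"slide":[0,0,0],"twist":0},
  ],
)

```text
clock: 17.55
position: [620.4, 113.1, 204.9]
ee_rot: [[-0.981, 0.195, 0.0], [0.195, 0.981, 0.0], [-0.0, 0.0, -1.0]]
wrist_force: [0.6, -0.1, -2.3]
opening: 27.2
grip_force: 109.8
```

```bash
python3 st.py
```

```text
17.55 [620.36 113.14 204.93] phi -18.258374768972317 drv [618.08 113.39 113.83] zax [ 0.  0. -1.] [ 0.64 -0.13 -2.26] T [-0.02  0.03 -0.02] Ftool [-0.65 -0.01  2.26]
```

>>> arm_command(
  plan=[
    {"hand":0.0,"slide":[0,0,0.007],"twist":0},
    {"hand":0.0,"slide":[0,0,0.006],"twist":0},
    {"hand":0.0,"slide":[0,0,0.004],"twist":0},
    {"hand":0.0,"slide":[0,0,0.002],"twist":0},
    {"hand":0.0,"slide":[0,0,0.0015],"twist":0},
    {"hand":0.0,"slide":[0,0,0],"twist":0},
    {"hand":0.0,"slide":[0,0,0],"twist":0},
    {"hand":0.0,"slide":[0,0,0],"twist":0},
  ],
)

```text
clock: 18.55
position: [620.4, 112.7, 184.7]
ee_rot: [[-0.98, 0.198, 0.001], [0.198, 0.98, 0.0], [-0.001, 0.0, -1.0]]
wrist_force: [-0.1, -1.1, 2.2]
opening: 26.6
grip_force: 110.0
```

>>> arm_command(
  plan=[
    {"hand":0.0,"slide":[-0.001,-0.0003,-0.0003],"twist":7},
    {"hand":0.0,"slide":[-0.0016,-0.0003,-0.0006],"twist":7},
    {"hand":0.0,"slide":[-0.0018,-0.0003,-0.0007],"twist":6},
    {"hand":0.0,"slide":[-0.0018,-0.0002,-0.0007],"twist":6},
    {"hand":0.0,"slide":[-0.0018,-0.0002,-0.0006],"twist":6},
    {"hand":0.0,"slide":[-0.001,0,0],"twist":0},
    {"hand":0.0,"slide":[-0.001,0,0],"twist":0},
    {"hand":0.0,"slide":[0,0,0],"twist":0},
  ],
)

```text
clock: 19.55
position: [623.3, 108.8, 184.7]
ee_rot: [[-0.728, 0.686, -0.012], [0.686, 0.728, 0.005], [0.012, -0.005, -1.0]]
wrist_force: [-10.9, 6.6, -1.2]
opening: 26.5
grip_force: 109.9
```

```bash
python3 st.py
```

```text
19.55 [623.32 108.78 184.66] phi -50.311995464749764 drv [620.43 110.62  93.6 ] zax [-0.01  0.   -1.  ] [-10.9    6.57  -1.2 ] T [1.81 3.46 0.15] Ftool [12.42 -2.69  1.36]
```

>>> arm_command(
  plan=[
    {"hand":0.0,"slide":[0.005,0,-0.015],"twist":0},
    {"hand":0.0,"slide":[0,0,-0.02],"twist":0},
    {"hand":0.0,"slide":[-0.01,-0.023,0],"twist":0},
    {"hand":0.0,"slide":[-0.01,-0.023,0],"twist":0},
    {"hand":0.0,"slide":[-0.01,-0.023,0.002],"twist":0},
    {"hand":0.0,"slide":[0,0,0.002],"twist":-10.6},
    {"hand":0.0,"slide":[0,0,0],"twist":-10.6},
    {"hand":0.0,"slide":[0,0,0],"twist":-10.6},
  ],
)

```text
clock: 20.55
position: [597.8, 37.4, 217.2]
ee_rot: [[-0.98, 0.197, -0.002], [0.197, 0.98, -0.0], [0.002, -0.001, -1.0]]
wrist_force: [0.6, -0.1, -1.2]
opening: 27.3
grip_force: 110.1
```

```bash
python3 look.py w5; python3 st.py
```

```text
L wrist (np.float64(46.44702340774383), np.float64(0.6549892534028929), array([0.03, 0.02])) scene (np.float64(49.25734900773321), np.float64(0.13165068492857232), array([1.22, 3.67]))
R wrist (np.float64(45.279332205131475), np.float64(0.6227034983559442), array([-0.17,  0.4 ])) scene (np.float64(47.66982602496738), np.float64(0.3478337961789186), array([0.73, 4.  ]))
bright red bbox 283 363 276 343
20.65 [597.99  37.75 217.38] phi -18.69370923397321 drv [595.56  38.   126.28] zax [-0. -0. -1.] [ 0.66  0.95 -2.89] T [ 0.   -0.04 -0.03] Ftool [-0.46  1.06  2.89]
```

>>> arm_command(
  plan=[
    {"hand":0.0,"slide":[-0.0014,0.027,0],"twist":0},
    {"hand":0.0,"slide":[-0.0014,0.027,0],"twist":0},
    {"hand":0.0,"slide":[-0.0014,0.027,0],"twist":0},
    {"hand":0.0,"slide":[0,0,0],"twist":-10.5},
    {"hand":0.0,"slide":[0,0,0],"twist":-10.5},
    {"hand":0.0,"slide":[0,0,0.004],"twist":-10.5},
    {"hand":0.0,"slide":[0,0,0.004],"twist":-10.5},
    {"hand":0.0,"slide":[0,0,0.004],"twist":-10.5},
  ],
)

```text
clock: 21.65
position: [618.9, 116.7, 205.4]
ee_rot: [[-0.755, -0.655, -0.001], [-0.655, 0.755, -0.0], [0.001, 0.0, -1.0]]
wrist_force: [0.6, -0.9, -2.6]
opening: 26.6
grip_force: 110.1
```

>>> arm_command(
  plan=[
    {"hand":0.0,"slide":[0,0,0],"twist":-8.5},
    {"hand":0.0,"slide":[0,0,0],"twist":0},
    {"hand":0.0,"slide":[0,0,0],"twist":0},
    {"hand":0.0,"slide":[0,0,0],"twist":0},
    {"hand":0.0,"slide":[0,0,0],"twist":0},
    {"hand":0.0,"slide":[0,0,0],"twist":0},
    {"hand":0.0,"slide":[0,0,0],"twist":0},
    {"hand":0.0,"slide":[0,0,0],"twist":0},
  ],
)

```text
clock: 22.65
position: [619.4, 117.8, 206.2]
ee_rot: [[-0.651, -0.759, -0.0], [-0.759, 0.651, -0.0], [0.0, 0.0, -1.0]]
wrist_force: [-0.1, -0.2, -1.7]
opening: 26.9
grip_force: 110.1
```

```bash
python3 st.py
```

```text
22.65 [619.41 117.83 206.18] phi 42.36658048427563 drv [618.06 115.95 115.08] zax [-0. -0. -1.] [-0.11 -0.15 -1.69] T [ 0.02 -0.01 -0.05] Ftool [ 0.18 -0.02  1.69]
```

>>> arm_command(
  plan=[
    {"hand":0.0,"slide":[0.002,0,0.005],"twist":0},
    {"hand":0.0,"slide":[0,0,0.005],"twist":0},
    {"hand":0.0,"slide":[0,0,0.004],"twist":0},
    {"hand":0.0,"slide":[0,0,0.003],"twist":0},
    {"hand":0.0,"slide":[0,0,0.0025],"twist":0},
    {"hand":0.0,"slide":[0,0,0],"twist":0},
    {"hand":0.0,"slide":[0,0,0],"twist":0},
    {"hand":0.0,"slide":[0,0,0],"twist":0},
  ],
)

```text
clock: 23.65
position: [618.2, 116.3, 187.0]
ee_rot: [[-0.651, -0.759, 0.0], [-0.759, 0.651, 0.0], [-0.0, -0.0, -1.0]]
wrist_force: [0.3, -0.7, 1.5]
opening: 26.9
grip_force: 110.4
```

```bash
python3 st.py
```

```text
23.65 [618.18 116.32 187.  ] phi 42.37590742495118 drv [616.88 114.45  95.9 ] zax [ 0.  0. -1.] [ 0.34 -0.66  1.55] T [-0.04  0.1   0.03] Ftool [ 0.27 -0.69 -1.55]
```

>>> arm_command(
  plan=[
    {"hand":0.0,"slide":[0.002,-0.0003,0.0006],"twist":5},
    {"hand":0.0,"slide":[0.002,-0.0002,0.0008],"twist":5},
    {"hand":0.0,"slide":[0.002,-0.0002,0.0008],"twist":6},
    {"hand":0.0,"slide":[0.0015,-0.0002,0.0008],"twist":6},
    {"hand":0.0,"slide":[0.0005,-0.0003,0.0008],"twist":7},
    {"hand":0.0,"slide":[-0.001,-0.0003,0.0005],"twist":7},
    {"hand":0.0,"slide":[-0.001,-0.0003,0.0005],"twist":7},
    {"hand":0.0,"slide":[0,0,0],"twist":0},
  ],
)

```text
clock: 24.65
position: [618.3, 113.4, 184.6]
ee_rot: [[-0.993, -0.114, 0.009], [-0.114, 0.993, 0.007], [-0.009, 0.006, -1.0]]
wrist_force: [5.6, 8.2, 5.4]
opening: 27.1
grip_force: 111.1
```

```bash
python3 st.py
```

```text
24.65 [618.26 113.39 184.61] phi -0.4522777006064871 drv [616.78 113.55  93.5 ] zax [ 0.01  0.01 -1.  ] [5.61 8.17 5.45] T [ 2.21 -1.72  1.  ] Ftool [-6.56  7.5  -5.34]
```

>>> arm_command(
  plan=[
    {"hand":0.0,"slide":[0,0,0],"twist":-6},
    {"hand":0.0,"slide":[0,0,-0.015],"twist":0},
    {"hand":0.0,"slide":[0,0,-0.02],"twist":0},
    {"hand":0.0,"slide":[0.01,-0.024,0],"twist":0},
    {"hand":0.0,"slide":[0.01,-0.024,0],"twist":0},
    {"hand":0.0,"slide":[0.01,-0.024,0],"twist":0},
    {"hand":0.0,"slide":[0,0,0],"twist":0},
    {"hand":0.0,"slide":[0,0,0],"twist":0},
  ],
)

```text
clock: 25.65
position: [601.0, 33.5, 216.8]
ee_rot: [[-0.977, -0.214, -0.0], [-0.214, 0.977, 0.0], [0.0, 0.0, -1.0]]
wrist_force: [0.3, 0.2, -2.7]
opening: 26.9
grip_force: 110.6
```

```bash
python3 look.py w6; python3 st.py
```

```text
L wrist (np.float64(31.771426502128598), np.float64(0.6394321217430061), array([0.18, 0.24])) scene (np.float64(29.041610873614715), np.float64(0.185911269817618), array([1.78, 4.69]))
R wrist (np.float64(45.0362931933644), np.float64(0.6483054400240238), array([0.07, 0.4 ])) scene (np.float64(45.96972420133124), np.float64(0.3255214707433997), array([0.73, 3.89]))
bright red bbox 283 363 275 343
25.75 [601.14  33.98 216.77] phi 5.405333291055584 drv [598.91  33.3  125.67] zax [-0.  0. -1.] [-0.44  0.14 -2.07] T [ 0.04  0.02 -0.03] Ftool [0.4  0.23 2.07]
```

>>> arm_command(
  plan=[
    {"hand":0.0,"slide":[-0.0088,0.0188,0],"twist":0},
    {"hand":0.0,"slide":[-0.0088,0.0188,0],"twist":0},
    {"hand":0.0,"slide":[-0.0088,0.0188,0],"twist":0},
    {"hand":0.0,"slide":[-0.0088,0.0188,0],"twist":0},
    {"hand":0.0,"slide":[0,0,0.004],"twist":-10.5},
    {"hand":0.0,"slide":[0,0,0.004],"twist":-10.5},
    {"hand":0.0,"slide":[0,0,0.004],"twist":-1.8},
    {"hand":0.0,"slide":[0,0,0],"twist":0},
  ],
)

```text
clock: 26.75
position: [619.2, 114.8, 204.4]
ee_rot: [[-0.819, -0.574, -0.001], [-0.574, 0.819, -0.0], [0.001, 0.0, -1.0]]
wrist_force: [0.6, -0.7, -3.5]
opening: 27.2
grip_force: 110.7
```

```bash
python3 st.py
```

```text
26.75 [619.24 114.81 204.43] phi 28.05188226676067 drv [617.4  113.31 113.34] zax [-0. -0. -1.] [ 0.64 -0.69 -3.45] T [ 0.02  0.01 -0.02] Ftool [-0.13 -0.93  3.45]
```

>>> arm_command(
  plan=[
    {"hand":0.0,"slide":[0,0.0007,0.006],"twist":0},
    {"hand":0.0,"slide":[0,0,0.005],"twist":0},
    {"hand":0.0,"slide":[0,0,0.004],"twist":0},
    {"hand":0.0,"slide":[0,0,0.0037],"twist":0},
    {"hand":0.0,"slide":[0,0,0],"twist":0},
    {"hand":0.0,"slide":[0.0005,0,0],"twist":5},
    {"hand":0.0,"slide":[0.001,0,0.0005],"twist":5},
    {"hand":0.0,"slide":[0,0,0],"twist":0},
  ],
)

```text
clock: 27.75
position: [618.6, 114.4, 186.3]
ee_rot: [[-0.905, -0.426, 0.002], [-0.426, 0.905, 0.001], [-0.002, -0.0, -1.0]]
wrist_force: [2.5, -0.2, -1.5]
opening: 26.7
grip_force: 110.8
```

```bash
python3 st.py
```

```text
27.75 [618.58 114.37 186.29] phi 18.22670409859404 drv [616.79 113.26  95.18] zax [ 0.  0. -1.] [ 2.51 -0.25 -1.46] T [ 0.17 -0.89  0.07] Ftool [-2.16 -1.29  1.47]
```

>>> arm_command(
  plan=[
    {"hand":0.0,"slide":[0.0015,0,0.0008],"twist":4},
    {"hand":0.0,"slide":[0.0015,0,0.0008],"twist":4},
    {"hand":0.0,"slide":[0.0015,0,0.0006],"twist":4},
    {"hand":0.0,"slide":[0.0015,0,0.0004],"twist":2},
    {"hand":0.0,"slide":[0.0015,0,0],"twist":0},
    {"hand":0.0,"slide":[0.0015,0,0],"twist":0},
    {"hand":0.0,"slide":[0,0,0],"twist":0},
    {"hand":0.0,"slide":[0,0,0],"twist":0},
  ],
)

```text
clock: 28.75
position: [612.9, 112.8, 186.2]
ee_rot: [[-0.98, -0.197, 0.01], [-0.197, 0.98, 0.003], [-0.01, 0.001, -1.0]]
wrist_force: [8.5, 3.4, 4.2]
opening: 27.0
grip_force: 111.5
```

```bash
python3 st.py
```

```text
28.75 [612.9  112.84 186.19] phi 4.3649981589251325 drv [611.6  112.44  95.08] zax [ 0.01  0.   -1.  ] [8.48 3.45 4.18] T [ 0.79 -2.57  0.57] Ftool [-9.03  1.71 -4.09]
```

>>> arm_command(
  plan=[
    {"hand":0.0,"slide":[-0.004,0,0],"twist":-5},
    {"hand":0.0,"slide":[0,0,-0.015],"twist":0},
    {"hand":0.0,"slide":[0,0,-0.018],"twist":0},
    {"hand":0.0,"slide":[0.01,-0.025,0],"twist":0},
    {"hand":0.0,"slide":[0.01,-0.025,0],"twist":0},
    {"hand":0.0,"slide":[0.01,-0.025,0],"twist":0},
    {"hand":0.0,"slide":[0,0,0],"twist":0},
    {"hand":0.0,"slide":[0,0,0],"twist":0},
  ],
)

```text
clock: 29.75
position: [604.7, 32.2, 216.3]
ee_rot: [[-0.961, -0.278, -0.001], [-0.278, 0.961, 0.0], [0.001, 0.0, -1.0]]
wrist_force: [-0.2, 0.3, -3.0]
opening: 27.1
grip_force: 110.6
```

```bash
python3 look.py w7; python3 st.py
```

```text
L wrist (np.float64(30.33251843058499), np.float64(0.6367136194350852), array([0.2 , 0.41])) scene (np.float64(23.454463938296193), np.float64(0.1478419831329886), array([1.78, 4.69]))
R wrist (np.float64(44.881370337335625), np.float64(0.6561929154421711), array([-0.05,  0.24])) scene (np.float64(45.96972420133124), np.float64(0.3255214707433997), array([0.73, 3.89]))
bright red bbox 283 362 273 342
29.85 [604.95  32.65 216.15] phi 9.202531287223863 drv [602.76  31.83 125.05] zax [-0.  0. -1.] [-0.07  0.05 -2.36] T [-0.    0.01 -0.02] Ftool [0.06 0.07 2.36]
```

>>> arm_command(
  plan=[
    {"hand":0.0,"slide":[-0.0028,-0.0193,0],"twist":0},
    {"hand":0.0,"slide":[-0.0028,-0.0193,0],"twist":0},
    {"hand":0.0,"slide":[-0.0028,-0.0193,0],"twist":0},
    {"hand":0.0,"slide":[-0.0028,-0.0193,0],"twist":0},
    {"hand":0.0,"slide":[0,0,0.004],"twist":-10.6},
    {"hand":0.0,"slide":[0,0,0.004],"twist":-10.6},
    {"hand":0.0,"slide":[0,0,0.003],"twist":-10.6},
    {"hand":0.0,"slide":[0,0,0],"twist":0},
  ],
)

```text
clock: 30.85
position: [637.5, -39.9, 204.7]
ee_rot: [[-0.672, -0.741, -0.001], [-0.741, 0.672, 0.0], [0.0, 0.001, -1.0]]
wrist_force: [0.0, -0.2, -2.1]
opening: 27.1
grip_force: 110.5
```

```bash
python3 st.py
```

```text
30.85 [637.48 -39.95 204.7 ] phi 40.813246434936445 drv [636.02 -41.79 113.6 ] zax [-0.  0. -1.] [ 0.04 -0.24 -2.12] T [-0.   -0.03  0.01] Ftool [ 0.15 -0.2   2.12]
```

>>> arm_command(
  plan=[
    {"hand":0.0,"slide":[-0.0009,0.0011,0.005],"twist":0},
    {"hand":0.0,"slide":[0,0,0.005],"twist":0},
    {"hand":0.0,"slide":[0,0,0.004],"twist":0},
    {"hand":0.0,"slide":[0,0,0.002],"twist":0},
    {"hand":0.0,"slide":[0,0,0.002],"twist":0},
    {"hand":0.0,"slide":[0,0,0],"twist":0},
    {"hand":0.0,"slide":[0,0,0],"twist":0},
    {"hand":0.0,"slide":[0,0,0],"twist":0},
  ],
)

```text
clock: 31.85
position: [638.4, -37.6, 190.1]
ee_rot: [[-0.67, -0.743, 0.005], [-0.743, 0.67, -0.0], [-0.003, -0.004, -1.0]]
wrist_force: [0.3, 0.5, 10.4]
opening: 26.9
grip_force: 112.7
```

```bash
python3 st.py
```

```text
31.85 [638.36 -37.58 190.06] phi 40.95446299292735 drv [637.47 -39.45  98.95] zax [ 0.01 -0.   -1.  ] [ 0.27  0.49 10.44] T [ 0.   -0.05  0.  ] Ftool [ -0.58   0.08 -10.44]
```

>>> arm_command(
  plan=[
    {"hand":0.0,"slide":[0,0,-0.0015],"twist":0},
    {"hand":0.0,"slide":[0.001,0,0],"twist":0},
    {"hand":0.0,"slide":[0.001,0,0],"twist":0},
    {"hand":0.0,"slide":[0.001,0,0],"twist":0},
    {"hand":0.0,"slide":[0,0,0],"twist":4},
    {"hand":0.0,"slide":[0,0,0],"twist":4},
    {"hand":0.0,"slide":[0,0,0],"twist":0},
    {"hand":0.0,"slide":[0,0,0],"twist":0},
  ],
)

```text
clock: 32.85
position: [634.7, -39.8, 187.9]
ee_rot: [[-0.766, -0.643, -0.001], [-0.643, 0.766, 0.0], [0.001, 0.001, -1.0]]
wrist_force: [-0.5, 0.1, -2.1]
opening: 26.8
grip_force: 110.6
```

```bash
python3 st.py
```

```text
32.85 [634.69 -39.84 187.93] phi 33.03316030513756 drv [632.93 -41.46  96.83] zax [-0.  0. -1.] [-0.46  0.08 -2.13] T [-0.05  0.27  0.01] Ftool [0.3  0.36 2.13]
```

>>> arm_command(
  plan=[
    {"hand":0.0,"slide":[0,0,0.001],"twist":0},
    {"hand":0.0,"slide":[0,0,0.001],"twist":0},
    {"hand":0.0,"slide":[0.001,-0.0002,0.0006],"twist":5},
    {"hand":0.0,"slide":[0.001,-0.0002,0.0006],"twist":5},
    {"hand":0.0,"slide":[0.001,-0.0002,0.0006],"twist":5},
    {"hand":0.0,"slide":[0.001,-0.0002,0.0006],"twist":5},
    {"hand":0.0,"slide":[0.0005,-0.0002,0.0003],"twist":5},
    {"hand":0.0,"slide":[0,0,0],"twist":0},
  ],
)

```text
clock: 33.85
position: [631.9, -42.5, 184.8]
ee_rot: [[-0.966, -0.26, 0.001], [-0.26, 0.966, 0.001], [-0.001, 0.0, -1.0]]
wrist_force: [-1.8, 2.1, 3.0]
opening: 26.9
grip_force: 111.1
```

```bash
python3 st.py
```

```text
33.85 [631.93 -42.53 184.75] phi 8.056923922446572 drv [629.87 -43.27  93.65] zax [ 0.  0. -1.] [-1.79  2.08  3.04] T [0.46 0.52 0.03] Ftool [ 1.18  2.47 -3.04]
```

>>> arm_command(
  plan=[
    {"hand":0.0,"slide":[0,0,-0.015],"twist":0},
    {"hand":0.0,"slide":[0,0,-0.018],"twist":0},
    {"hand":0.0,"slide":[0.0028,0.0268,0],"twist":0},
    {"hand":0.0,"slide":[0.0028,0.0268,0],"twist":0},
    {"hand":0.0,"slide":[0.0028,0.0268,0],"twist":0},
    {"hand":0.0,"slide":[0,0,0],"twist":0},
    {"hand":0.0,"slide":[0,0,0],"twist":0},
    {"hand":0.0,"slide":[0,0,0],"twist":0},
  ],
)

```text
clock: 34.85
position: [603.2, 31.6, 216.9]
ee_rot: [[-0.966, -0.258, 0.0], [-0.258, 0.966, -0.0], [0.0, -0.0, -1.0]]
wrist_force: [0.2, 0.1, -2.6]
opening: 27.0
grip_force: 110.7
```

```bash
python3 look.py w8; python3 st.py
```

```text
L wrist (np.float64(29.889623145710022), np.float64(0.6370776665985822), array([0.31, 0.22])) scene (np.float64(23.446523016813416), np.float64(0.19198963394724242), array([1.78, 4.69]))
R wrist (np.float64(31.750577376257844), np.float64(0.6563564634215702), array([-0.  ,  0.43])) scene (np.float64(34.49706566988102), np.float64(0.39723796449325494), array([0.73, 4.  ]))
bright red bbox 283 362 273 342
34.95 [603.15  31.74 216.77] phi 7.92535298241053 drv [600.96  30.93 125.67] zax [-0. -0. -1.] [-0.53 -0.4  -2.23] T [ 0.01  0.04 -0.01] Ftool [ 0.61 -0.25  2.23]
```

>>> arm_command(
  plan=[
    {"hand":0.0,"slide":[-0.0039,-0.0192,0],"twist":0},
    {"hand":0.0,"slide":[-0.0039,-0.0192,0],"twist":0},
    {"hand":0.0,"slide":[-0.0039,-0.0192,0],"twist":0},
    {"hand":0.0,"slide":[-0.0039,-0.0192,0],"twist":0},
    {"hand":0.0,"slide":[0,0,0.005],"twist":-10.1},
    {"hand":0.0,"slide":[0,0,0.006],"twist":-10.1},
    {"hand":0.0,"slide":[0,0,0],"twist":0},
    {"hand":0.0,"slide":[0,0,0],"twist":0},
  ],
)

```text
clock: 35.95
position: [638.0, -38.1, 206.0]
ee_rot: [[-0.819, -0.573, 0.0], [-0.573, 0.819, -0.0], [-0.0, -0.0, -1.0]]
wrist_force: [0.4, 0.3, -1.9]
opening: 26.9
grip_force: 110.5
```

```bash
python3 st.py
```

```text
35.95 [638.03 -38.14 206.01] phi 27.9869348737204 drv [636.27 -39.62 114.91] zax [ 0. -0. -1.] [ 0.36  0.27 -1.88] T [-0.04 -0.02  0.02] Ftool [-0.45  0.02  1.88]
```

>>> arm_command(
  plan=[
    {"hand":0.0,"slide":[0.0007,-0.001,0.007],"twist":0},
    {"hand":0.0,"slide":[0,0,0.006],"twist":0},
    {"hand":0.0,"slide":[0,0,0.004],"twist":0},
    {"hand":0.0,"slide":[0,0,0.0022],"twist":0},
    {"hand":0.0,"slide":[0,0,0.001],"twist":0},
    {"hand":0.0,"slide":[0,0,0],"twist":0},
    {"hand":0.0,"slide":[0,0,0],"twist":0},
    {"hand":0.0,"slide":[0,0,0],"twist":0},
  ],
)

```text
clock: 36.95
position: [637.2, -39.4, 185.3]
ee_rot: [[-0.818, -0.576, -0.002], [-0.576, 0.818, -0.001], [0.002, 0.0, -1.0]]
wrist_force: [-3.5, -3.8, -0.3]
opening: 26.8
grip_force: 111.1
```

```bash
python3 st.py
```

```text
36.95 [637.17 -39.39 185.31] phi 28.154029238660883 drv [635.26 -40.97  94.22] zax [-0. -0. -1.] [-3.53 -3.79 -0.33] T [-1.17  1.06 -0.02] Ftool [ 5.07 -1.07  0.34]
```

>>> arm_command(
  plan=[
    {"hand":0.0,"slide":[0.0015,-0.0003,0.0005],"twist":6},
    {"hand":0.0,"slide":[0.0015,-0.0003,0.0006],"twist":6},
    {"hand":0.0,"slide":[0.0008,-0.0003,0.0006],"twist":6},
    {"hand":0.0,"slide":[0.0004,-0.0003,0.0004],"twist":6},
    {"hand":0.0,"slide":[0,-0.0003,0],"twist":6},
    {"hand":0.0,"slide":[0,-0.0003,0],"twist":6},
    {"hand":0.0,"slide":[0,0,0],"twist":0},
    {"hand":0.0,"slide":[0,0,0],"twist":0},
  ],
)

```text
clock: 37.95
position: [634.8, -42.3, 183.8]
ee_rot: [[-1.0, 0.013, 0.0], [0.013, 1.0, 0.001], [-0.0, 0.001, -1.0]]
wrist_force: [-2.4, -0.9, 2.9]
opening: 26.7
grip_force: 111.3
```

```bash
python3 st.py
```

```text
37.95 [634.81 -42.29 183.82] phi -7.724000671322884 drv [632.54 -42.4   92.71] zax [ 0.  0. -1.] [-2.43 -0.86  2.86] T [-0.21  0.82  0.02] Ftool [ 2.42 -0.89 -2.86]
```

>>> arm_command(
  plan=[
    {"hand":0.0,"slide":[-0.001,0,0],"twist":0},
    {"hand":0.0,"slide":[-0.001,0,0],"twist":0},
    {"hand":0.0,"slide":[-0.001,0,0],"twist":0},
    {"hand":0.0,"slide":[-0.001,0,0],"twist":0},
    {"hand":0.0,"slide":[0,0,0],"twist":5},
    {"hand":0.0,"slide":[0,0,0],"twist":5},
    {"hand":0.0,"slide":[0,0,0],"twist":5},
    {"hand":0.0,"slide":[0,0,0],"twist":0},
  ],
)

```text
clock: 38.95
position: [636.0, -41.9, 182.7]
ee_rot: [[-0.962, 0.273, -0.006], [0.273, 0.962, 0.002], [0.006, -0.0, -1.0]]
wrist_force: [-11.0, 0.3, 4.5]
opening: 26.6
grip_force: 111.6
```

```bash
python3 st.py; python3 - <<'E'
from h import *
C=optics.calibration('scene'); im=optics.snapshot('scene')
print(slot(im,C,np.array([635.7,-41.5,97.7]),4,13))
E
```

```text
38.95 [635.99 -41.93 182.7 ] phi -22.814493111022188 drv [633.17 -41.35  91.61] zax [-0.01  0.   -1.  ] [-11.01   0.33   4.48] T [0.41 3.26 0.11] Ftool [10.71 -2.68 -4.41]
(np.float64(3.570354229004998), np.float64(0.4204619063116733), array([-0.49103685,  3.93212856]))
```

>>> arm_command(
  plan=[
    {"hand":0.0,"slide":[-0.0018,0,0],"twist":0},
    {"hand":0.0,"slide":[-0.0018,0,0],"twist":2},
    {"hand":0.0,"slide":[-0.0018,-0.0002,-0.0003],"twist":4},
    {"hand":0.0,"slide":[-0.0018,-0.0002,-0.0005],"twist":5},
    {"hand":0.0,"slide":[-0.0015,-0.0002,-0.0006],"twist":5},
    {"hand":0.0,"slide":[-0.0015,-0.0002,-0.0006],"twist":5},
    {"hand":0.0,"slide":[-0.001,0,0],"twist":3},
    {"hand":0.0,"slide":[0,0,0],"twist":0},
  ],
)

```text
clock: 40.0
position: [643.9, -46.2, 182.5]
ee_rot: [[-0.769, 0.64, -0.012], [0.64, 0.769, 0.003], [0.011, -0.005, -1.0]]
wrist_force: [-13.6, 4.2, -1.0]
opening: 26.7
grip_force: 111.0
```

```bash
python3 st.py; python3 - <<'E'
from h import *
C=optics.calibration('scene'); im=optics.snapshot('scene')
print(slot(im,C,np.array([635.7,-41.5,97.7]),4,13))
E
```

```text
40.0 [643.94 -46.17 182.48] phi -46.769463910375485 drv [640.94 -44.55  91.42] zax [-0.01  0.   -1.  ] [-13.55   4.18  -1.02] T [0.87 4.18 0.28] Ftool [13.08 -5.45  1.2 ]
(np.float64(71.35850449673376), np.float64(0.4776660607872784), array([-0.47440888,  2.58487831]))
```

>>> arm_command(
  plan=[
    {"hand":0.0,"slide":[-0.0015,0,0],"twist":3},
    {"hand":0.0,"slide":[-0.0015,0,0],"twist":0},
    {"hand":0.0,"slide":[-0.001,0,0],"twist":0},
    {"hand":0.0,"slide":[0,0,0],"twist":0},
    {"hand":0.0,"slide":[0,0,0],"twist":0},
    {"hand":0.0,"slide":[0,0,0],"twist":0},
    {"hand":0.0,"slide":[0,0,0],"twist":0},
    {"hand":0.0,"slide":[0,0,0],"twist":0},
  ],
)

```text
clock: 41.05
position: [648.0, -48.6, 183.3]
ee_rot: [[-0.734, 0.679, -0.009], [0.679, 0.734, 0.004], [0.009, -0.003, -1.0]]
wrist_force: [-12.1, 3.5, 0.1]
opening: 26.4
grip_force: 111.1
```

```bash
python3 st.py; python3 - <<'E'
from h import *
C=optics.calibration('scene'); im=optics.snapshot('scene')
print(slot(im,C,np.array([635.7,-41.5,97.7]),4,13))
E
```

```text
41.05 [648.03 -48.59 183.28] phi -49.73733564936195 drv [645.37 -46.82  92.2 ] zax [-0.01  0.   -1.  ] [-12.12   3.52   0.06] T [1.15 3.5  0.22] Ftool [11.29 -5.64  0.06]
(np.float64(64.24586965391009), np.float64(0.5222413063927218), array([-5.80495842,  2.58487831]))
```

>>> arm_command(
  plan=[
    {"hand":0.0,"slide":[0.005,0,-0.012],"twist":0},
    {"hand":0.0,"slide":[0,0,-0.022],"twist":0},
    {"hand":0.0,"slide":[0.0215,0.0073,0],"twist":0},
    {"hand":0.0,"slide":[0.0215,0.0073,0],"twist":0},
    {"hand":0.0,"slide":[0.0215,0.0073,0],"twist":-10.6},
    {"hand":0.0,"slide":[0.018,0.0103,0],"twist":-10.6},
    {"hand":0.0,"slide":[0,0,0],"twist":-10.6},
    {"hand":0.0,"slide":[0,0,0],"twist":0},
  ],
)

```text
clock: 42.1
position: [605.0, 32.7, 218.9]
ee_rot: [[-0.981, 0.192, -0.001], [0.192, 0.981, 0.0], [0.001, 0.0, -1.0]]
wrist_force: [-0.1, -0.5, -2.2]
opening: 26.4
grip_force: 111.1
```

```bash
python3 look.py w9; python3 st.py
```

```text
L wrist (np.float64(30.191433003804534), np.float64(0.663815143963427), array([-0.01,  0.2 ])) scene (np.float64(29.06161519057994), np.float64(0.1847062642839594), array([1.78, 4.75]))
R wrist (np.float64(55.14780921300893), np.float64(0.6285462690800316), array([-0.13,  0.3 ])) scene (np.float64(55.85676450557965), np.float64(0.33998685107183413), array([1.36, 4.  ]))
bright red bbox 283 370 230 343
42.2 [605.4   32.03 219.09] phi -18.1716685320917 drv [603.05  32.3  127.99] zax [-0.  0. -1.] [-0.24 -0.02 -2.06] T [-0.04 -0.02 -0.  ] Ftool [ 0.23 -0.07  2.06]
```

```bash
python3 - <<'E'
from h import *
for n in('w3','w7','w9'):
    im=cv2.imread(f'pics/{n}.png')[:,:,::-1].copy(); h=cv2.cvtColor(im,cv2.COLOR_RGB2HSV).astype(int)
    red=((h[:,:,0]<8)|(h[:,:,0]>172))&(h[:,:,1]>150)&(h[:,:,2]>40)
    print(n,[(v,int(r.min()),int(r.max())) for v in range(215,345,15) for r in [np.nonzero(red[v,250:400])[0]+250] if len(r)])
    col=np.nonzero(red[200:345,323])[0]+200; print('  col323',col.min(),col.max(),[int(x) for x in h[270:292:2,323,2]],'val at 323,250:',h[250,323])
E
```

```text
w3 [(230, 294, 352), (245, 291, 355), (260, 287, 358), (275, 285, 361), (290, 282, 364), (305, 282, 364), (320, 283, 363), (335, 286, 361)]
  col323 219 287 [91, 91, 106, 135, 159, 172, 179, 185, 128, 24, 30] val at 323,250: [  1 238  91]
w7 [(230, 295, 351), (245, 291, 355), (260, 287, 358), (275, 284, 361), (290, 282, 364), (305, 282, 363), (320, 283, 363), (335, 285, 360)]
  col323 221 284 [91, 117, 145, 167, 176, 183, 178, 67, 30, 32, 32] val at 323,250: [  2 246  88]
w9 [(215, 336, 336), (230, 293, 366), (245, 291, 371), (260, 288, 358), (275, 285, 361), (290, 282, 365), (305, 282, 364), (320, 284, 363), (335, 286, 361)]
  col323 216 295 [96, 96, 96, 95, 95, 98, 120, 145, 166, 175, 180] val at 323,250: [  1 239  95]
```

>>> arm_command(
  plan=[
    {"hand":0.0,"slide":[-0.0006,0.0225,0],"twist":0},
    {"hand":0.0,"slide":[-0.0006,0.0225,0],"twist":0},
    {"hand":0.0,"slide":[-0.0006,0.0225,0],"twist":0},
    {"hand":0.0,"slide":[-0.0006,0.0225,0.002],"twist":-5},
    {"hand":0.0,"slide":[0,0,0.003],"twist":-10.5},
    {"hand":0.0,"slide":[0,0,0.003],"twist":-10.5},
    {"hand":0.0,"slide":[0,0,0.003],"twist":-10.5},
    {"hand":0.0,"slide":[0,0,0.002],"twist":-10},
  ],
  force=120,
)

```text
clock: 43.2
position: [625.6, 120.7, 206.2]
ee_rot: [[-0.811, -0.586, -0.0], [-0.586, 0.811, 0.0], [0.0, 0.0, -1.0]]
wrist_force: [-0.2, -0.6, -2.3]
opening: 26.9
grip_force: 118.0
```

```bash
sed -i 's/2\.3,-\.2,91\.1/float(__import__("sys").argv[1]),-.2,91/' st.py; python3 st.py 9
```

```text
43.2 [625.61 120.69 206.18] phi 28.84200191155439 drv [618.4  115.27 115.18] zax [-0.  0. -1.] [-0.22 -0.56 -2.3 ] T [ 0.04  0.01 -0.03] Ftool [ 0.5  -0.32  2.3 ]
```

>>> arm_command(
  plan=[
    {"hand":0.0,"slide":[0.001,0,0.007],"twist":0},
    {"hand":0.0,"slide":[0,0,0.006],"twist":0},
    {"hand":0.0,"slide":[0,0,0.004],"twist":0},
    {"hand":0.0,"slide":[0,0,0.0025],"twist":0},
    {"hand":0.0,"slide":[0,0,0.001],"twist":0},
    {"hand":0.0,"slide":[0,0,0],"twist":0},
    {"hand":0.0,"slide":[0,0,0],"twist":0},
    {"hand":0.0,"slide":[0,0,0],"twist":0},
  ],
)

```text
clock: 44.2
position: [624.7, 118.7, 186.3]
ee_rot: [[-0.814, -0.58, 0.0], [-0.58, 0.814, 0.0], [-0.0, -0.0, -1.0]]
wrist_force: [0.4, 0.2, -2.3]
opening: 26.8
grip_force: 118.0
```

```bash
python3 st.py 9
```

```text
44.2 [624.73 118.67 186.25] phi 28.471638383829557 drv [617.55 113.3   95.25] zax [ 0.  0. -1.] [ 0.41  0.16 -2.31] T [ 0.18 -0.2  -0.  ] Ftool [-0.43 -0.11  2.31]
```

>>> arm_command(
  plan=[
    {"hand":0.0,"slide":[0.0008,-0.0004,0.0015],"twist":3},
    {"hand":0.0,"slide":[0.0015,-0.0008,0.001],"twist":5},
    {"hand":0.0,"slide":[0.0015,-0.0008,0.0008],"twist":5},
    {"hand":0.0,"slide":[0.001,-0.0008,0.0006],"twist":5},
    {"hand":0.0,"slide":[0.0005,-0.0008,0.0004],"twist":6},
    {"hand":0.0,"slide":[0,-0.0007,0.0003],"twist":6},
    {"hand":0.0,"slide":[0,-0.0007,0],"twist":6},
    {"hand":0.0,"slide":[0,0,0],"twist":0},
  ],
)

```text
clock: 45.2
position: [622.0, 111.6, 182.4]
ee_rot: [[-1.0, 0.008, 0.001], [0.008, 1.0, 0.0], [-0.001, 0.0, -1.0]]
wrist_force: [-0.2, 0.5, 1.2]
opening: 27.0
grip_force: 118.6
```

```bash
python3 st.py 9;  python3 - <<'E'
from h import *
C=optics.calibration('scene'); im=optics.snapshot('scene')
print(slot(im,C,np.array([616.7,113.3,97.7]),4,13))
E
```

```text
45.2 [622.03 111.63 182.4 ] phi -7.467157656467464 drv [613.16 111.54  91.38] zax [ 0.  0. -1.] [-0.21  0.52  1.22] T [ 0.19 -0.01 -0.07] Ftool [ 0.21  0.52 -1.22]
(np.float64(23.865382963585002), np.float64(0.31034019875641505), array([ 1.30854173, -1.73721206]))
```

>>> arm_command(
  plan=[
    {"hand":0.0,"slide":[0,-0.0005,0.0003],"twist":5},
    {"hand":0.0,"slide":[0,-0.0005,0],"twist":5},
    {"hand":0.0,"slide":[0,-0.0003,0],"twist":4},
    {"hand":0.0,"slide":[0,0,0],"twist":0},
    {"hand":0.0,"slide":[0,0,0],"twist":0},
    {"hand":0.0,"slide":[0,0,0],"twist":0},
    {"hand":0.0,"slide":[0,0,0],"twist":0},
    {"hand":0.0,"slide":[0,0,0],"twist":0},
  ],
)

```text
clock: 46.25
position: [621.8, 110.0, 181.3]
ee_rot: [[-0.968, 0.251, 0.0], [0.251, 0.968, -0.0], [-0.0, -0.0, -1.0]]
wrist_force: [-0.3, -3.5, 4.3]
opening: 26.7
grip_force: 118.9
```

```bash
python3 st.py 7;  python3 - <<'E'
from h import *
C=optics.calibration('scene'); im=optics.snapshot('scene')
print(slot(im,C,np.array([616.7,113.3,97.7]),4,13))
E
```

```text
46.25 [621.78 110.03 181.28] phi -21.51690160680586 drv [614.98 111.56  90.27] zax [ 0. -0. -1.] [-0.3  -3.47  4.32] T [-1.02 -0.1   0.01] Ftool [-0.58 -3.43 -4.31]
(np.float64(26.036627408275624), np.float64(0.3596159341075097), array([ 0.21526088, -0.5850036 ]))
```

>>> arm_command(
  plan=[
    {"hand":0.0,"slide":[0,0,-0.01],"twist":0},
    {"hand":0.0,"slide":[0,0,-0.008],"twist":0},
    {"hand":0.0,"slide":[0,0,0],"twist":-10.2},
    {"hand":0.0,"slide":[0,0,0],"twist":-10.2},
    {"hand":0.0,"slide":[0,0,0],"twist":-10.2},
    {"hand":0.0,"slide":[0,0,0],"twist":-10.2},
    {"hand":0.0,"slide":[0,0,0],"twist":-10.2},
    {"hand":0.0,"slide":[0,0,0],"twist":0},
  ],
)

```text
clock: 47.3
position: [621.5, 110.7, 199.2]
ee_rot: [[-0.805, -0.593, -0.001], [-0.593, 0.805, 0.001], [0.0, 0.001, -1.0]]
wrist_force: [0.4, -0.4, -2.1]
opening: 26.9
grip_force: 118.3
```

```bash
cat > off.py <<'E'
from h import *
im=optics.snapshot('wrist'); h=cv2.cvtColor(im,cv2.COLOR_RGB2HSV)
e=lambda V:260+np.nonzero(V[260:300,323]>130)[0].min()
o=2.3+.92*(e(h[:,:,2])-e(cv2.cvtColor(cv2.imread('pics/w3.png')[:,:,::-1].copy(),cv2.COLOR_RGB2HSV)[:,:,2])); print('tip offset',o)
E
python3 off.py; python3 st.py 2.3
```

```text
tip offset 7.82
47.35 [621.56 110.59 199.16] phi 29.30145462775168 drv [619.78 109.12 108.16] zax [-0.  0. -1.] [-0.46  0.17 -1.27] T [ 0.02 -0.06 -0.03] Ftool [0.27 0.41 1.27]
```

>>> arm_command(
  plan=[
    {"hand":0.0,"slide":[0,0,-0.006],"twist":0},
    {"hand":0.0,"slide":[-0.0065,0.0054,0],"twist":0},
    {"hand":0.0,"slide":[0,0,0.006],"twist":0},
    {"hand":0.0,"slide":[0,0,0.006],"twist":0},
    {"hand":0.0,"slide":[0,0,0.004],"twist":0},
    {"hand":0.0,"slide":[0,0,0.003],"twist":0},
    {"hand":0.0,"slide":[0,0,0.002],"twist":0},
    {"hand":0.0,"slide":[0,0,0],"twist":0},
  ],
)

```text
clock: 48.35
position: [624.3, 118.7, 185.1]
ee_rot: [[-0.804, -0.594, 0.002], [-0.594, 0.804, 0.001], [-0.002, -0.001, -1.0]]
wrist_force: [1.8, 1.0, 2.8]
opening: 26.8
grip_force: 118.5
```

```bash
python3 st.py 7.8
```

```text
48.35 [624.31 118.68 185.05] phi 29.474515039323293 drv [618.35 113.95  94.03] zax [ 0.  0. -1.] [1.8  0.99 2.76] T [ 0.48 -0.58  0.05] Ftool [-2.04 -0.27 -2.76]
```

>>> arm_command(
  plan=[
    {"hand":0.0,"slide":[0.0005,-0.0004,0.0025],"twist":3},
    {"hand":0.0,"slide":[0.0012,-0.0006,0.0015],"twist":5},
    {"hand":0.0,"slide":[0.0012,-0.0006,0.0012],"twist":5},
    {"hand":0.0,"slide":[0.001,-0.0006,0.001],"twist":5},
    {"hand":0.0,"slide":[0.0005,-0.0006,0.0008],"twist":5},
    {"hand":0.0,"slide":[0,-0.0006,0.0005],"twist":6},
    {"hand":0.0,"slide":[0,-0.0006,0],"twist":6},
    {"hand":0.0,"slide":[0,0,0],"twist":0},
  ],
)

```text
clock: 49.35
position: [623.3, 113.0, 179.6]
ee_rot: [[-1.0, -0.025, 0.006], [-0.025, 1.0, 0.001], [-0.006, 0.001, -1.0]]
wrist_force: [4.4, -0.0, 7.2]
opening: 26.9
grip_force: 119.9
```

```bash
python3 st.py 7;  python3 - <<'E'
from h import *
C=optics.calibration('scene'); im=optics.snapshot('scene')
print(slot(im,C,np.array([616.7,113.3,97.7]),4,13))
E
```

```text
49.35 [623.31 112.96 179.57] phi -5.5671631425013 drv [616.89 112.66  88.53] zax [ 0.01  0.   -1.  ] [ 4.4  -0.04  7.2 ] T [ 0.23 -0.87 -0.  ] Ftool [-4.45 -0.14 -7.17]
(np.float64(16.91715118500313), np.float64(0.19546946520226302), array([-0.2258187, -1.7145232]))
```

>>> arm_command(
  plan=[
    {"hand":0.0,"slide":[0,-0.0004,0],"twist":4},
    {"hand":0.0,"slide":[0,-0.0004,0],"twist":4},
    {"hand":0.0,"slide":[0,-0.0003,0],"twist":4},
    {"hand":0.0,"slide":[0,0,0],"twist":0},
    {"hand":0.0,"slide":[0,0,0],"twist":0},
    {"hand":0.0,"slide":[0,0,0],"twist":0},
    {"hand":0.0,"slide":[0,0,0],"twist":0},
    {"hand":0.0,"slide":[0,0,0],"twist":0},
  ],
)

```text
clock: 50.4
position: [622.5, 110.8, 179.3]
ee_rot: [[-0.983, 0.183, 0.005], [0.183, 0.983, -0.001], [-0.005, -0.0, -1.0]]
wrist_force: [1.3, -1.5, 9.8]
opening: 26.8
grip_force: 120.2
```

```bash
python3 st.py 7;  python3 - <<'E'
from h import *
C=optics.calibration('scene'); im=optics.snapshot('scene')
print(slot(im,C,np.array([616.7,113.3,97.7]),4,13))
E
```

```text
50.4 [622.53 110.81 179.28] phi -17.558927731977505 drv [616.05 111.78  88.25] zax [ 0. -0. -1.] [ 1.33 -1.53  9.82] T [-0.45 -0.37 -0.01] Ftool [-1.64 -1.27 -9.81]
(np.float64(20.184924860766593), np.float64(0.22794502256988394), array([-0.2258187 , -1.78820976]))
```

>>> arm_command(
  plan=[
    {"hand":0.0,"slide":[0,0,-0.018],"twist":0},
    {"hand":0.0,"slide":[0,0,-0.02],"twist":0},
    {"hand":0.0,"slide":[0.003,-0.0255,0],"twist":-10},
    {"hand":0.0,"slide":[0.003,-0.0255,0],"twist":-10},
    {"hand":0.0,"slide":[0.003,-0.0255,0],"twist":0},
    {"hand":0.0,"slide":[0,0,0],"twist":0},
    {"hand":0.0,"slide":[0,0,0],"twist":-10},
    {"hand":0.0,"slide":[0,0,0],"twist":-10},
  ],
)

```text
clock: 51.45
position: [611.1, 36.3, 214.2]
ee_rot: [[-0.868, -0.497, -0.002], [-0.497, 0.868, -0.0], [0.001, 0.001, -1.0]]
wrist_force: [0.7, 1.1, -3.2]
opening: 26.8
grip_force: 118.8
```

```bash
python3 look.py w10; python3 off.py; python3 st.py 7; python3 - <<'E'
from h import *
for n in('w3','w9','w10'):
    h=cv2.cvtColor(cv2.imread(f'pics/{n}.png'),cv2.COLOR_BGR2HSV).astype(int); red=((h[:,:,0]<8)|(h[:,:,0]>172))&(h[:,:,1]>150)&(h[:,:,2]>40)
    col=np.nonzero(red[200:345,323])[0]+200; r=np.nonzero(red[300,250:400])[0]+250; print(n,col.min(),col.max(),r.min(),r.max())
E
```

```text
L wrist (np.float64(30.22070908555837), np.float64(0.6189589120807086), array([0.02, 0.4 ])) scene (np.float64(25.86920578810075), np.float64(0.2450960470491814), array([1.78, 4.75]))
R wrist (np.float64(54.797773210801616), np.float64(0.6525917625161483), array([0.1 , 0.21])) scene (np.float64(54.81270765960161), np.float64(0.30041288305316194), array([1.36, 4.  ]))
bright red bbox 272 363 221 343
tip offset 8.74
51.6 [611.3   36.41 214.3 ] phi 22.329712333252175 drv [605.19  32.8  123.31] zax [-0. -0. -1.] [-0.1   0.14 -1.99] T [ 0.   -0.05 -0.01] Ftool [0.02 0.17 1.99]
w3 219 287 282 364
w9 216 295 282 364
w10 215 295 282 364
```

>>> arm_command(
  plan=[
    {"hand":0.0,"slide":[0.0029,-0.0219,0],"twist":0},
    {"hand":0.0,"slide":[0.0029,-0.0219,0],"twist":0},
    {"hand":0.0,"slide":[0.0029,-0.0219,0],"twist":0},
    {"hand":0.0,"slide":[0.0029,-0.0219,0],"twist":10.6},
    {"hand":0.0,"slide":[0,0,0],"twist":10.6},
    {"hand":0.0,"slide":[0,0,0.002],"twist":10.6},
    {"hand":0.0,"slide":[0,0,0.002],"twist":10.6},
    {"hand":0.0,"slide":[0,0,0.002],"twist":10.6},
  ],
)

```text
clock: 52.6
position: [645.0, -47.6, 208.4]
ee_rot: [[-0.914, 0.407, -0.0], [0.407, 0.914, -0.0], [0.0, -0.0, -1.0]]
wrist_force: [-0.6, -0.5, -2.1]
opening: 26.7
grip_force: 118.9
```

```bash
python3 st.py 8.7
```

```text
52.6 [645.03 -47.57 208.38] phi -30.987161236490152 drv [636.98 -44.23 117.38] zax [-0. -0. -1.] [-0.58 -0.48 -2.1 ] T [-0.04 -0.02 -0.  ] Ftool [ 0.34 -0.68  2.1 ]
```

>>> arm_command(
  plan=[
    {"hand":0.0,"slide":[0.0013,0.0018,0.006],"twist":0},
    {"hand":0.0,"slide":[0,0,0.006],"twist":0},
    {"hand":0.0,"slide":[0,0,0.005],"twist":0},
    {"hand":0.0,"slide":[0,0,0.004],"twist":0},
    {"hand":0.0,"slide":[0,0,0.0018],"twist":0},
    {"hand":0.0,"slide":[0,0,0],"twist":0},
    {"hand":0.0,"slide":[0,0,0],"twist":0},
    {"hand":0.0,"slide":[0,0,0],"twist":0},
  ],
)

```text
clock: 53.6
position: [644.6, -43.8, 186.5]
ee_rot: [[-0.917, 0.399, 0.001], [0.399, 0.917, 0.0], [-0.001, 0.001, -1.0]]
wrist_force: [1.4, 0.7, 3.5]
opening: 26.4
grip_force: 119.7
```

```bash
python3 st.py 8.7
```

```text
53.6 [644.62 -43.82 186.5 ] phi -30.520230719640864 drv [636.69 -40.53  95.48] zax [ 0.  0. -1.] [1.36 0.69 3.48] T [ 0.1  -0.39 -0.1 ] Ftool [-0.97  1.18 -3.48]
```

>>> arm_command(
  plan=[
    {"hand":0.0,"slide":[-0.0015,-0.0008,0],"twist":5},
    {"hand":0.0,"slide":[-0.0018,-0.0008,-0.0003],"twist":5},
    {"hand":0.0,"slide":[-0.0018,-0.0008,-0.0004],"twist":5},
    {"hand":0.0,"slide":[-0.0018,-0.0004,-0.0003],"twist":3},
    {"hand":0.0,"slide":[-0.0015,0,0],"twist":0},
    {"hand":0.0,"slide":[-0.001,0,0],"twist":0},
    {"hand":0.0,"slide":[0,0,0],"twist":0},
    {"hand":0.0,"slide":[0,0,0],"twist":0},
  ],
)

```text
clock: 54.6
position: [647.1, -49.6, 184.8]
ee_rot: [[-0.749, 0.662, -0.008], [0.662, 0.749, 0.004], [0.009, -0.003, -1.0]]
wrist_force: [-6.3, 4.8, 0.1]
opening: 26.7
grip_force: 119.1
```

```bash
python3 st.py 8.7;python3 - <<'E'
from h import *
C=optics.calibration('scene'); im=optics.snapshot('scene')
print(slot(im,C,np.array([635.7,-41.5,97.7]),4,13))
E
```

```text
54.6 [647.14 -49.62 184.77] phi -48.457750792686035 drv [639.71 -43.64  93.85] zax [-0.01  0.   -1.  ] [-6.31  4.84  0.09] T [1.5  2.02 0.02] Ftool [ 7.94 -0.55 -0.02]
(np.float64(52.14375956881001), np.float64(0.3649310304405681), array([-1.00418184,  3.78196943]))
```

>>> arm_command(
  plan=[
    {"hand":0.0,"slide":[-0.002,0,0],"twist":2},
    {"hand":0.0,"slide":[-0.002,0,0],"twist":2},
    {"hand":0.0,"slide":[-0.002,0,0],"twist":0},
    {"hand":0.0,"slide":[-0.0015,0,0],"twist":0},
    {"hand":0.0,"slide":[0,0,0],"twist":0},
    {"hand":0.0,"slide":[0,0,0],"twist":0},
    {"hand":0.0,"slide":[0,0,0],"twist":0},
    {"hand":0.0,"slide":[0,0,0],"twist":0},
  ],
)

```text
clock: 55.65
position: [651.4, -53.8, 184.1]
ee_rot: [[-0.702, 0.712, -0.011], [0.712, 0.702, 0.006], [0.012, -0.004, -1.0]]
wrist_force: [-9.5, 6.9, -1.2]
opening: 26.8
grip_force: 118.9
```

```bash
python3 st.py 8.7;python3 - <<'E'
from h import *
C=optics.calibration('scene'); im=optics.snapshot('scene')
print(slot(im,C,np.array([635.7,-41.5,97.7]),4,13))
E
```

```text
55.65 [651.38 -53.84 184.08] phi -52.41973161319936 drv [644.1  -47.23  93.19] zax [-0.01  0.01 -1.  ] [-9.49  6.92 -1.18] T [2.23 2.82 0.13] Ftool [11.58 -1.9   1.32]
(np.float64(46.81122389199786), np.float64(0.40286849608024294), array([-6.37792807,  2.52920592]))
```

>>> arm_command(
  plan=[
    {"hand":0.0,"slide":[0.005,0,-0.012],"twist":0},
    {"hand":0.0,"slide":[0,0,-0.025],"twist":0},
    {"hand":0.0,"slide":[0.0235,0.007,-0.01],"twist":0},
    {"hand":0.0,"slide":[0.0235,0.007,0],"twist":0},
    {"hand":0.0,"slide":[0.0235,0.007,0],"twist":0},
    {"hand":0.0,"slide":[0.0235,0.007,0],"twist":0},
    {"hand":0.0,"slide":[0,0,0],"twist":-4.9},
    {"hand":0.0,"slide":[0,0,0],"twist":-4.9},
  ],
)

```text
clock: 56.7
position: [605.6, 35.2, 233.6]
ee_rot: [[-0.814, 0.58, -0.001], [0.58, 0.814, -0.0], [0.0, -0.0, -1.0]]
wrist_force: [-0.7, 0.6, -2.2]
opening: 27.2
grip_force: 119.2
```

```bash
python3 look.py w11; python3 off.py; python3 st.py 9
```

```text
L wrist (np.float64(30.37459156576562), np.float64(0.6477172330474188), array([-0.22,  0.12])) scene (np.float64(25.86920578810075), np.float64(0.2450960470491814), array([1.78, 4.75]))
R wrist (np.float64(41.364465200048194), np.float64(0.5815044868025824), array([-0.91, 12.9 ])) scene (np.float64(50.655524818116476), np.float64(0.43060921437671656), array([1.34, 3.89]))
bright red bbox 283 383 206 343
tip offset 12.420000000000002
56.85 [605.93  34.54 233.61] phi -42.755460540204616 drv [598.46  39.64 142.61] zax [-0.  0. -1.] [-0.99  0.48 -1.45] T [-0.02  0.    0.02] Ftool [ 1.08 -0.19  1.45]
```

>>> arm_command(
  plan=[
    {"hand":0.0,"slide":[0.0164,0.0416,0],"twist":0},
    {"hand":0.0,"slide":[0.0164,0.0416,0],"twist":0},
    {"hand":0.0,"slide":[0,0,0],"twist":-10.6},
    {"hand":0.0,"slide":[0,0,0],"twist":-10.6},
    {"hand":0.0,"slide":[0,0,0.007],"twist":-10.6},
    {"hand":0.0,"slide":[0,0,0.007],"twist":-10.6},
    {"hand":0.0,"slide":[0,0,0.007],"twist":-10.6},
    {"hand":0.0,"slide":[0,0,0.007],"twist":-10.6},
  ],
)

```text
clock: 57.85
position: [628.2, 120.6, 205.4]
ee_rot: [[-0.882, -0.471, -0.0], [-0.471, 0.882, -0.0], [0.0, 0.0, -1.0]]
wrist_force: [0.4, 0.2, -1.7]
opening: 26.5
grip_force: 119.4
```

```bash
python3 st.py 12.4
```

```text
57.85 [628.17 120.62 205.37] phi 21.12426977074732 drv [617.29 114.59 114.38] zax [-0. -0. -1.] [ 0.41  0.2  -1.68] T [ 0.01  0.01 -0.03] Ftool [-0.46 -0.02  1.68]
```

>>> arm_command(
  plan=[
    {"hand":0.0,"slide":[0,0.001,0.004],"twist":-7.5},
    {"hand":0.0,"slide":[0,0,0.006],"twist":0},
    {"hand":0.0,"slide":[0,0,0.005],"twist":0},
    {"hand":0.0,"slide":[0,0,0.003],"twist":0},
    {"hand":0.0,"slide":[0,0,0.002],"twist":0},
    {"hand":0.0,"slide":[0,0,0.0015],"twist":0},
    {"hand":0.0,"slide":[0.0005,0,0.0015],"twist":0},
    {"hand":0.0,"slide":[0.001,0,0.001],"twist":0},
  ],
)

```text
clock: 58.85
position: [628.5, 121.0, 183.4]
ee_rot: [[-0.815, -0.579, 0.005], [-0.579, 0.815, 0.002], [-0.005, -0.001, -1.0]]
wrist_force: [5.7, 5.1, 6.1]
opening: 26.7
grip_force: 120.2
```

```bash
python3 st.py 12.4
```

```text
58.85 [628.52 120.98 183.44] phi 28.381997120651647 drv [618.95 113.81  92.38] zax [ 0.  0. -1.] [5.73 5.06 6.08] T [ 1.03 -1.57  0.07] Ftool [-7.63  0.8  -6.04]
```

>>> arm_command(
  plan=[
    {"hand":0.0,"slide":[0.0015,0,0.0012],"twist":0},
    {"hand":0.0,"slide":[0.0015,0,0.0012],"twist":1},
    {"hand":0.0,"slide":[0.0015,-0.0003,0.001],"twist":2},
    {"hand":0.0,"slide":[0.0015,-0.0004,0.001],"twist":3},
    {"hand":0.0,"slide":[0.0015,-0.0004,0.001],"twist":3},
    {"hand":0.0,"slide":[0.0012,-0.0004,0.0008],"twist":4},
    {"hand":0.0,"slide":[0.0008,-0.0004,0.0005],"twist":4},
    {"hand":0.0,"slide":[0,0,0],"twist":0},
  ],
)

```text
clock: 59.85
position: [626.0, 115.6, 180.8]
ee_rot: [[-0.949, -0.316, 0.017], [-0.316, 0.949, 0.005], [-0.018, -0.001, -1.0]]
wrist_force: [13.8, 6.2, 13.0]
opening: 26.8
grip_force: 121.5
```

```bash
python3 st.py 9; python3 - <<'E'
from h import *
C=optics.calibration('scene'); im=optics.snapshot('scene')
print(slot(im,C,np.array([616.7,113.3,97.7]),4,13))
E
```

```text
59.85 [625.99 115.62 180.79] phi 11.39789699640562 drv [619.07 113.03  89.64] zax [ 0.02  0.   -1.  ] [13.78  6.24 13.01] T [ 1.55 -3.93  0.33] Ftool [-15.28   1.56 -12.74]
(np.float64(71.27838749669591), np.float64(0.0067061964862898055), array([-0.2258187 ,  3.53791217]))
```

>>> arm_command(
  plan=[
    {"hand":0.0,"slide":[0.0012,-0.0004,0.0005],"twist":4},
    {"hand":0.0,"slide":[0.0012,-0.0004,0.0005],"twist":4},
    {"hand":0.0,"slide":[0.0008,-0.0004,0.0003],"twist":4},
    {"hand":0.0,"slide":[0,-0.0004,0],"twist":4},
    {"hand":0.0,"slide":[0,-0.0004,0],"twist":4},
    {"hand":0.0,"slide":[0,0,0],"twist":0},
    {"hand":0.0,"slide":[0,0,0],"twist":0},
    {"hand":0.0,"slide":[0,0,0],"twist":0},
  ],
)

```text
clock: 60.9
position: [616.8, 111.3, 177.6]
ee_rot: [[-1.0, 0.028, 0.003], [0.028, 1.0, 0.001], [-0.003, 0.002, -1.0]]
wrist_force: [-4.1, 1.9, 19.4]
opening: 26.8
grip_force: 122.2
```

```bash
python3 st.py 7
```

```text
60.9 [616.81 111.27 177.64] phi -8.581078831093535 drv [610.11 111.4   86.62] zax [ 0.  0. -1.] [-4.06  1.92 19.44] T [0.41 1.44 0.34] Ftool [  4.04   1.84 -19.45]
```

>>> arm_command(
  plan=[
    {"hand":0.0,"slide":[0,0,-0.03],"twist":0},
    {"hand":0.0,"slide":[0,0,-0.045],"twist":0},
    {"hand":0.0,"slide":[0.03,0.033,0],"twist":0},
    {"hand":0.0,"slide":[0.038,0.042,0],"twist":0},
    {"hand":0.0,"slide":[0.038,0.042,0],"twist":0},
    {"hand":0.0,"slide":[0.038,0.042,0],"twist":0},
    {"hand":0.0,"slide":[0.036,0.042,0],"twist":0},
    {"hand":0.0,"slide":[0,0,0],"twist":10.6},
  ],
)

```text
clock: 61.9
position: [439.6, 318.6, 248.2]
ee_rot: [[-0.977, 0.211, -0.002], [0.211, 0.977, -0.002], [0.002, -0.002, -1.0]]
wrist_force: [0.1, -1.1, -2.5]
opening: 26.3
grip_force: 119.5
```

```bash
python3 off.py; python3 st.py 7; python3 - <<'E'
from h import *
C=optics.calibration('scene'); im=optics.snapshot('scene'); cv2.imwrite('pics/s9.png',im[:,:,::-1])
for X in([616.7,113.3,97.7],[635.7,-41.5,97.7]): print(slot(im,C,np.array(X),4,13))
C=optics.calibration('top'); im=optics.snapshot('top'); cv2.imwrite('pics/t9.png',im[:,:,::-1])
t0=cv2.imread('pics/top0.png')[:,:,::-1].copy()
for X in([616.7,113.3,97.7],[635.7,-41.5,97.7]): print('top',slot(t0,C,np.array(X),4,13),slot(im,C,np.array(X),4,13))
E
```

```text
tip offset 6.9
61.95 [440.65 317.59 248.2 ] phi -19.68093018243718 drv [433.63 318.74 157.21] zax [-0. -0. -1.] [ 0.72  0.13 -1.75] T [ 0.03 -0.02 -0.03] Ftool [-0.67  0.29  1.75]
(np.float64(24.674801743336282), np.float64(0.2188008169609337), array([1.77730333, 4.74892426]))
(np.float64(52.57175220381617), np.float64(0.43111758699178415), array([1.3439887 , 4.00056046]))
top (np.float64(4.350086402809836), np.float64(0.5103417811145267), array([ 1.06740418, -0.17321518])) (np.float64(28.01692246424701), np.float64(0.45924105846664254), array([ 0.93188644, -0.5568186 ]))
top (np.float64(43.70505956642044), np.float64(0.5134556677651975), array([ 1.69541565, -0.35624294])) (np.float64(48.82469470154504), np.float64(0.47191173181213447), array([ 1.61344984, -0.49418691]))
```

>>> arm_command(
  plan=[
    {"hand":0.0,"slide":[-0.0052,-0.0005,0],"twist":0},
    {"hand":0.0,"slide":[0,0,0.01],"twist":10.6},
    {"hand":0.0,"slide":[0,0,0.015],"twist":10.6},
    {"hand":0.0,"slide":[0,0,0.015],"twist":1.8},
    {"hand":0.0,"slide":[0,0,0.01],"twist":0},
    {"hand":0.0,"slide":[0,0,0],"twist":0},
    {"hand":0.0,"slide":[0,0,0],"twist":0},
    {"hand":0.0,"slide":[0,0,0],"twist":0},
  ],
)

```text
clock: 63.05
position: [447.9, 315.5, 199.6]
ee_rot: [[-0.817, 0.576, 0.001], [0.576, 0.817, 0.001], [-0.0, 0.001, -1.0]]
wrist_force: [0.4, -0.2, -1.8]
opening: 26.5
grip_force: 119.5
```

```bash
python3 off.py; python3 st.py 6.9
```

```text
tip offset 6.9
63.1 [447.9  315.53 199.5 ] phi -42.196202563495866 drv [442.22 319.39 108.5 ] zax [ 0.  0. -1.] [ 0.64 -0.45 -2.42] T [-0.04  0.01 -0.03] Ftool [-0.78 -0.    2.42]
```

>>> arm_command(
  plan=[
    {"hand":0.0,"slide":[0.0022,-0.0009,0],"twist":0},
    {"hand":0.0,"slide":[0,0,0.01],"twist":0},
    {"hand":0.0,"slide":[0,0,0.015],"twist":0},
    {"hand":0.0,"slide":[0.0007,0,0.016],"twist":0},
    {"hand":0.0,"slide":[0.0008,0,0.016],"twist":0},
    {"hand":0.0,"slide":[0.0008,0,0.015],"twist":0},
    {"hand":0.0,"slide":[0.0007,0,0.01],"twist":0},
    {"hand":0.0,"slide":[0,0,0],"twist":0},
  ],
)

```text
clock: 64.1
position: [442.8, 317.6, 116.5]
ee_rot: [[-0.817, 0.577, -0.0], [0.577, 0.817, -0.0], [0.0, -0.0, -1.0]]
wrist_force: [-0.5, -0.7, -1.9]
opening: 26.9
grip_force: 119.5
```

```bash
python3 st.py 3.9
```

```text
64.1 [442.82 317.58 116.53] phi -42.22008920133097 drv [439.51 319.66  25.53] zax [-0. -0. -1.] [-0.46 -0.66 -1.87] T [-0.02 -0.    0.04] Ftool [ 0.   -0.8   1.87]
```

>>> arm_command(
  plan=[
    {"hand":0.0,"slide":[0,0,0.0012],"twist":0},
    {"hand":0.0,"slide":[0,0,0.0008],"twist":0},
    {"hand":0.05,"slide":[0,0,0],"twist":0},
    {"hand":0.0854,"slide":[0,0,0],"twist":0},
    {"hand":0.0854,"slide":[0,0,0],"twist":0},
    {"hand":0.0854,"slide":[0,0,0],"twist":0},
    {"hand":0.0854,"slide":[0,0,0],"twist":0},
    {"hand":0.0854,"slide":[0,0,-0.01],"twist":0},
  ],
)

```text
clock: 65.1
position: [442.5, 317.2, 124.5]
ee_rot: [[-0.817, 0.577, -0.001], [0.577, 0.817, -0.001], [0.001, -0.002, -1.0]]
wrist_force: [-0.3, 0.2, -0.3]
opening: 85.4
grip_force: 0.0
```

>>> arm_command(
  plan=[
    {"hand":0.0854,"slide":[0,0,-0.03],"twist":0},
    {"hand":0.0854,"slide":[0,0,-0.04],"twist":0},
    {"hand":0.0854,"slide":[0,0,-0.04],"twist":0},
    {"hand":0.0854,"slide":[0.03,0.01,-0.02],"twist":0},
    {"hand":0.0854,"slide":[0.03,0.01,0],"twist":0},
    {"hand":0.0854,"slide":[0,0,0],"twist":0},
    {"hand":0.0854,"slide":[0,0,0],"twist":0},
    {"hand":0.0854,"slide":[0,0,0],"twist":0},
  ],
)

```text
clock: 66.1
position: [405.8, 367.9, 254.8]
ee_rot: [[-0.816, 0.578, -0.0], [0.578, 0.816, -0.0], [-0.0, -0.0, -1.0]]
wrist_force: [0.8, 0.2, -0.5]
opening: 85.5
grip_force: 0.0
```

```bash
python3 - <<'E'
from h import *
np.set_printoptions(precision=2,suppress=True)
s=readout.get_state(); print(s['clock'],s['opening'],s['wrist_force'])
for n,b in(('top',(150,215,215,260)),('scene',(370,85,405,125))):
    im=optics.snapshot(n); o=cv2.imread(f'pics/{n}0.png')[:,:,::-1].copy()
    f=lambda k:[(c,a) for c,a,_ in blobs(k,(0,120,60),(6,255,255),b,15)]
    print(n,f(o),f(im)); cv2.imwrite(f'pics/{n}9.png',im[:,:,::-1])
C=optics.calibration('top'); im=optics.snapshot('top')
for X in([616.7,113.3,97.7],[635.7,-41.5,97.7]): print('top',slot(im,C,np.array(X),4,13))
E
```

```text
66.1 85.45558778678529 [ 0.8   0.19 -0.53]
top [(array([173.12, 243.93]), 97)] [(array([172.7 , 243.48]), 94)]
scene [(array([386.04, 107.59]), 158)] [(array([386.39, 107.61]), 160)]
top (np.float64(28.01692246424701), np.float64(0.45924105846664254), array([ 1.1 , -0.56]))
top (np.float64(48.50657579501494), np.float64(0.49039511041376416), array([ 1.61, -0.49]))
```

```bash
python3 -c "
from rig import ticket; print(ticket.sign_off())"
```

```text
the job is handed in; nothing more can be done
None
```

I handed the job in at about 66 s of the 72 s, but I could not confirm that the left screw is home. The driver hangs upright in its stand. The right screw turned about 85° (stop at 86°), so it looks home. The left turned only about 65° and would not move further under repeated pushes; it is home only if it started part-way in.

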